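# Jack up the drill-guide table to its gauge pin and hold it

### The job

Set the height of the drill-guide stand's table: take the gauge pin with the red band out of its wooden block and hang it in the bush of the stand's upper arm, collar resting on the arm. Then stand the red jack on the bench with its saddle centred under the yellow-marked lift lug and pump its handle with full strokes until the rising table has pushed the pin up so that at least half of the red band, but no bare shank below it, shows above the arm. The ratchet drops back a little whenever the handle comes up, so finish while holding the handle down, with the table carried by the jack and the band showing, for a workmate to tighten the clamp; do not lift the table by hand and leave the things round about where they are.

Things in the scene. Friction and masses are not known exactly. Their poses are not given: they have to be found in the camera images.
- stand: Grey-green drill-guide stand bolted to the bench; origin at the foot of its steel column (32 mm dia, 214 mm tall), z up. A fixed upper arm reaches 113 mm to its -x and carries the guide bush. Under it a round table (110 mm dia, on a sleeve that slides on the column, clamp slack) reaches to -x. The sleeve's lift lug points to its +y, foot plate 86 mm square, 10 mm thick.
- bush (a point): Centre of the bush's mouth, flush with the top of the upper arm (195 mm above the bench, 90 mm from the column axis on the stand's -x). A straight hole 9.4 mm wide, chamfered, goes down through the 22 mm thick arm. The arm's end is 46 x 42 mm. With the table down its wooden disc is 75 mm below this point.
- lift_pad (a point): Centre of the underside of the lift pad, a 26 mm steel disc under the lug, 68 mm from the column axis on the stand's +y. Table down: 74 mm above the bench, 10 mm above the lowered jack saddle. Lug 32 mm wide, its end 14 mm beyond the pad; yellow ring on its top, yellow arrows on its sides. It rises with the table. Reach under it from the stand's +y side, handle pointing to +y.
- table (a joint): Height of the sliding table above its lower stop, 0 to 0.032 m. The table weighs about 2.2 kg and sinks back when not carried. It meets the tip of the hanging pin at 0.015 and lifts it from there on.
- jack: Red ratchet jack, about 0.86 kg; origin on its underside below the ram, z up, handle towards its -x. Base 146 x 38 mm (x -131 to +15 mm). Carry it by the two rear side plates: 38 mm wide over their outsides, x -119 to -53 mm, up to 39 mm high, balance point x -64. The handle bar passes over them (underside 55 mm high at x -80, 69 mm at x -120): hold low.
- jack_saddle (a point): Centre of the saddle's top, a 30 mm steel disc, above the jack's origin: 64 mm over the bench when down. A full stroke pumps it up, and on release it drops back to the next notch: about 10.5 mm up / 8 kept, then 20.5 / 17.5, then 30.5 / 27.5 mm. Notches are 5 mm apart; travel 37 mm.
- jack_grip (a point): Middle of the handle's black rubber grip (16 mm thick, 42 mm long), on the jack's -x. It swings on a circle about the handle pin (44 mm from the origin, 32 mm high): handle up it is 169 mm from the origin and 90 mm high, at joint 0 171 and 84 mm, fully down 181 and 28 mm. Press its top with closed fingers: 2 N empty, 6 to 12 N loaded.
- jack_handle (a joint): Angle of the handle in rad: -0.045 up, where a spring brings it when let go, 0.42 fully down. Let it come fully up between strokes, or the pawl does not take the next notches.
- gauge_pin: Gauge pin, 93 mm long, 45 g, upright in its block; origin at its tip, z up along it. Steel shank 8 mm dia, 60 mm long, tip tapered to 4 mm over 5 mm; then a collar 20 mm dia, 3 mm thick; then a knurled brass head 13 mm dia, 30 mm long, to grip. The top 8 mm of the shank under the collar are painted red: the band, hidden in the bush while the pin hangs on its collar.
- pin_collar (a point): Centre of the underside of the pin's collar, 60 mm above its tip. Its height over the bush is what shows of the shank: 3 to 8.5 mm is wanted.
- pin_block: Wooden block 50 x 92 x 32 mm, fixed; origin under its centre. The gauge pin stands 26 mm deep in a hole 24 mm from the centre on its +y, its collar 66 mm above the bench. Two spare drills in it are up to 58 mm high.
- gem_box: Bystander: round clear gem box, 44 mm dia, 20 mm high. Leave alone.
- loupe: Bystander: folded loupe, 25 x 47 x 17 mm. Leave alone.
- film_can: Bystander: black canister, 34 mm dia, 51 mm high. Leave alone.

How it is judged:
By the outcome, as a careful person would: the job done as asked, in the order asked, and still so for the second after the job is handed in, while the arm keeps its last pose, push and grip.
It also fails if it takes over 72 s, if anything falls off the work surface, if the arm or the gripper's body presses on something with over 40 N, if the wrist force passes 120 N, or if a joint passes its speed limit or range.

### The arm

A 6-joint arm with a two-finger parallel gripper is mounted at the origin on a cart in front of the work surface, level with it; the furniture and walls round the work are solid. World frame = base frame: x ahead of the robot, y to its left, z up, the work surface at z = 0. Lengths are in mm, angles in degrees, forces in N, time in s.
With the tool pointing down it reaches from about 350 to 850 mm from the base axis. Payload 8.1 kg.
Tool frame: the origin (TCP) lies midway between the tips of the shut fingers; the grasp point (between the pads) lies 19 mm behind it (r.tcp_to_grasp is the distance from the TCP to the grasp point, in mm); z points along the fingers, y is the direction in which the jaws open and shut (so a half turn about z gives the same grasp; the last joint's range is limited). The gripper opens to 85 mm and grips with 20 to 120 N. Pads are 22 mm wide; open, the fingers measure 114 mm over their backs; the gripper's body (76 mm by 85 mm) begins 54 mm behind the grasp point. The pads swing forward as they close: fully open they stand 13 mm farther back than shut.
Start: joints at [59.908, 7.471, 85.268, -0, 87.261, -4.893], TCP at [255.435, 542.916, 202.392] pointing down, gripper open.
Joint ranges: [-169.43, 169.43], [-51.17, 129.36], [1.28, 143.12], [-76.62, 256.62], [0, 156.53], [-152.29, 152.29]. Speed limits (degrees/s): [136.94, 136.94, 159.86, 180, 180, 180].

### API

Orientations are given as [roll, pitch, yaw] about the fixed x, y, z axes, in that order (R = Rz(yaw) Ry(pitch) Rx(roll)).
In Python, from bench import r gives the robot as it stands.
- The arm moves only by the tool jog_arm, never from a script. Its argument "targets" is a list of rows, each a list of 7 numbers: the shift along the tool's x, y, z in m, then the turn, a rotation vector about the tool's x, y, z in rad, then the closure, from 0 (fully open) to 1 (shut). In form: [[dx, dy, dz, wx, wy, wz, claw], ...]. A call has 1 to 5 rows; each row is the pose to reach, as a shift and turn from the pose commanded when the call began, along the tool's axes at that moment; what a row does not reach only later rows make up. A row lasts 1/12 s, in which the tool goes at most 41.7 mm and 7.16 degrees, less where a joint would pass 70% of its speed; a pose out of reach is approached as far as the arm can. A call with a gripper value outside its range is refused whole. The fingers move at their own pace and stop on an object; "newtons" is the grip in N (left out, the last holds). Time passes only in rows, so rows that repeat a pose let the fingers close. It gives the time, the measured TCP pose, the force and the opening at its end, in the units of the state.
- r.sense(): the state, without advancing time (a new reading comes with each control period).
- r.snapshot(name): name is "scene" or "top" or "wrist"; returns a dict with "pixels" (480x640x3 uint8, red, green, blue), "fx", "fy", "cx", "cy" (pixels), "origin" and "attitude" of the camera in the world. Camera axes: x right, y down, z forward; pixel columns grow to the right and rows downward; lengths in mm; the calibration is good to about 2 mm. A picture is of the moment at which its call begins. There is no depth.
- r.hand_in(): hands the job in, once; it reports no verdict.
The state is a dict: "time": time; "joint_pos": joint angles; "qd": joint speeds; "joint_efforts": joint torques, N m; "tool_pos": TCP position; "tcp_rot": TCP orientation; "ft_force": force on the tool from outside, world axes, zero at the start; "wrist_torque": the same for the moment, N m; "finger_gap": finger opening in mm.
Only numpy, scipy, OpenCV 4.12 (cv2) and the standard library are available. Lean on these libraries where they do the work, as an engineer would, in place of code of your own. Each camera call takes 0.05 s, during which the arm holds its last target.

## Working session

There is one attempt and no reset: what is moved stays moved. The work goes in short steps, Python scripts to look and compute and a tool call to move; the robot and the scene stay as the last step left them, time stands still between calls to the robot, and variables do not carry over. Pictures are saved under pics/ and viewed, and the job is handed in when it is done.

Besides the shell and the picture viewer there is one more tool, called after "Call:" as a command line: name --pt "numbers of a row" for each row, then --argument value for the rest. jog_arm: Moves the arm, as the interface text tells. Its arguments: {"type":"object","properties":{"targets":{"type":"array","items":{"type":"array","items":{"type":"number"}}},"newtons":{"type":"number"}},"required":["targets"]}

```bash
ls; mkdir -p pics
python3 - <<'E'
from bench import r
import cv2,json
s=r.sense(); print(s, r.tcp_to_grasp)
import pickle
for n in ["scene","top","wrist"]:
    d=r.snapshot(n); cv2.imwrite(f"pics/{n}0.png",d["pixels"][:,:,::-1]); pickle.dump(d,open(f"pics/{n}0.pkl","wb"))
    print(n,d["fx"],d["fy"],d["cx"],d["cy"],d["origin"],d["attitude"])
E
```

```text
pics
{'time': 0.0, 'joint_pos': array([ 5.99092393e+01,  7.51517502e+00,  8.53305486e+01, -8.45651016e-04,
        8.72604174e+01, -4.89333783e+00]), 'qd': array([ 0.05439965,  0.01969817, -0.01416963,  0.06281497, -0.04893852,
       -0.08598116]), 'joint_efforts': array([ 5.76647544e-04, -5.69379365e+01, -5.00571299e+01, -9.44421799e-05,
        1.42968542e-02, -3.16426531e-05]), 'tool_pos': array([255.1260907 , 542.38758489, 201.33160879]), 'tcp_rot': array([-1.79894174e+02, -8.21240834e-03,  1.54802611e+02]), 'ft_force': array([0.00587986, 0.0299855 , 0.26251244]), 'wrist_torque': array([ 0.00303792,  0.01374946, -0.02046596]), 'finger_gap': 85.17039641194124} 18.700000000000003
scene 579.7988831521035 579.7988831521035 317.5638763741342 238.10577196360174 [-472.26269019 -713.00726847  734.75089075] [-116.97286039    0.68606962  -57.14139668]
top 562.1003277357717 562.1003277357717 323.8678589499535 239.66126780599902 [ 268.68392062  -73.51416974 1618.83936273] [-171.69910284    0.1863273   -89.06494671]
wrist 344.73812975285483 344.73812975285483 318.6357299600327 237.15649865377623 [190.52943423 573.21035454 371.86386821] [1.63544565e+02 6.36614773e-02 6.47780214e+01]
```

View pics/scene0.png

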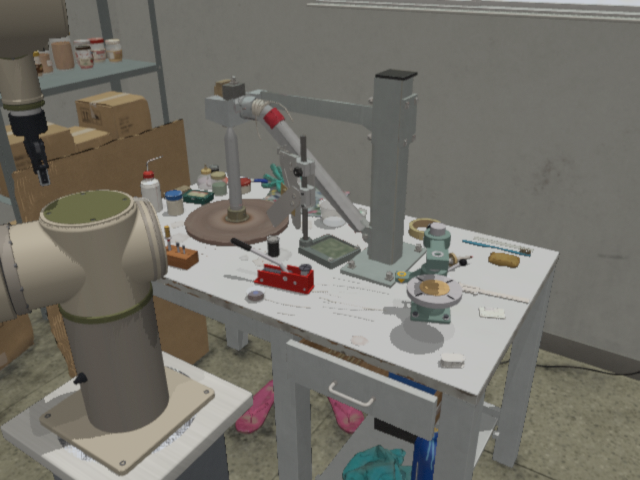

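View pics/top0.png

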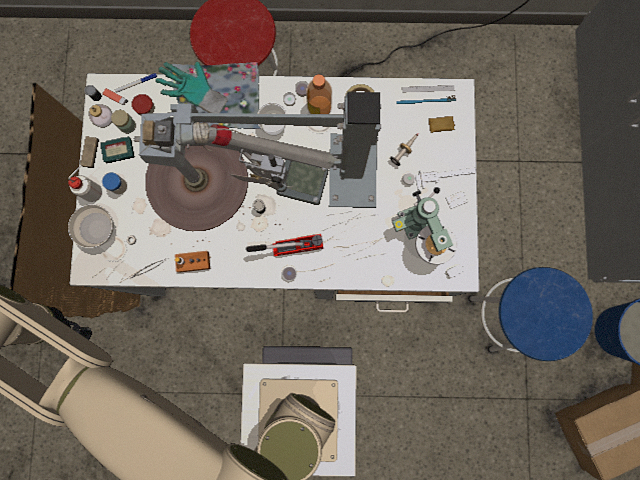

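View pics/wrist0.png

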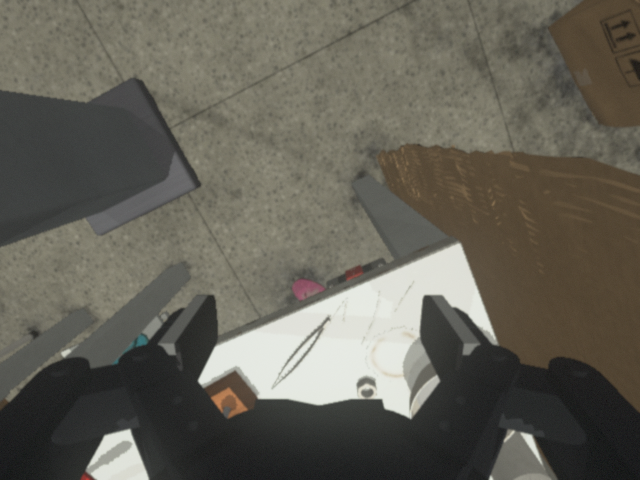

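The top view shows the pin block at about (193,262), the jack at (285,246) with its handle to the left, and the stand at (428,225). I'll enlarge these areas.

```bash
cat > h.py <<'E'
import numpy as np,cv2,pickle
from scipy.spatial.transform import Rotation as R
def K(d): return np.array([[d["fx"],0,d["cx"]],[0,d["fy"],d["cy"]],[0,0,1]])
def Rw(d): return R.from_euler('xyz',d["attitude"],degrees=True).as_matrix()
def ray(d,px):
    v=Rw(d)@np.linalg.inv(K(d))@np.array([px[0],px[1],1.]); return np.array(d["origin"]),v
def onz(d,px,z):
    o,v=ray(d,px); return o+v*(z-o[2])/v[2]
def proj(d,P):
    p=K(d)@(Rw(d).T@(np.array(P,float)-np.array(d["origin"]))); return p[:2]/p[2]
def tri(*obs):
    A=np.zeros((3,3));b=np.zeros(3)
    for d,px in obs:
        o,v=ray(d,px);v=v/np.linalg.norm(v);M=np.eye(3)-np.outer(v,v);A+=M;b+=M@o
    return np.linalg.solve(A,b)
def load(n): return pickle.load(open(f"pics/{n}.pkl","rb"))
def snap(n,name):
    from bench import r
    d=r.snapshot(n); pickle.dump(d,open(f"pics/{name}.pkl","wb")); cv2.imwrite(f"pics/{name}.png",d["pixels"][:,:,::-1]); return d
def crop(d,name,x,y,w,h,s):
    im=d["pixels"][y:y+h,x:x+w,::-1]; im=cv2.resize(im,None,fx=s,fy=s,interpolation=cv2.INTER_CUBIC)
    cv2.imwrite(f"pics/{name}.png",im)
E
python3 - <<'E'
from h import *
t=load("top0");s=load("scene0")
crop(t,"t_jack",160,180,180,120,4)
crop(t,"t_stand",370,170,110,115,5)
crop(s,"s_stand",370,200,130,140,4)
crop(s,"s_jack",150,210,190,110,4)
for p in [(193,262),(285,246),(428,225)]: print(onz(t,p,0))
E
```

```text
[433.3846971  313.47375193   0.        ]
[484.35166889  48.25097638   0.        ]
[ 5.52830144e+02 -3.67700918e+02  2.27373675e-13]
```

View pics/t_jack.png

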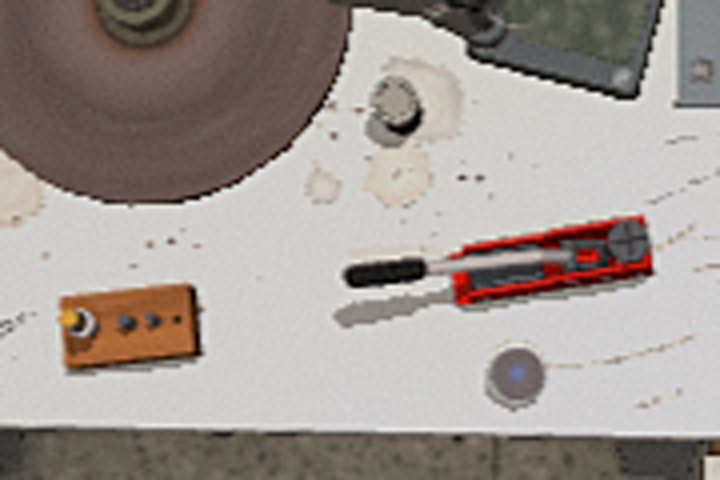

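View pics/t_stand.png

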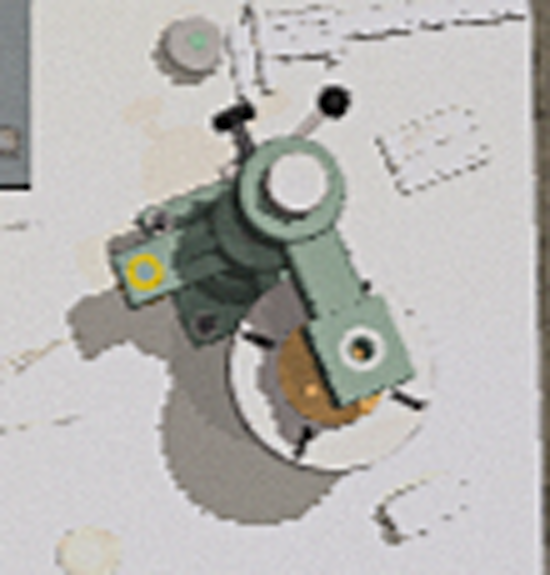

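View pics/s_stand.png

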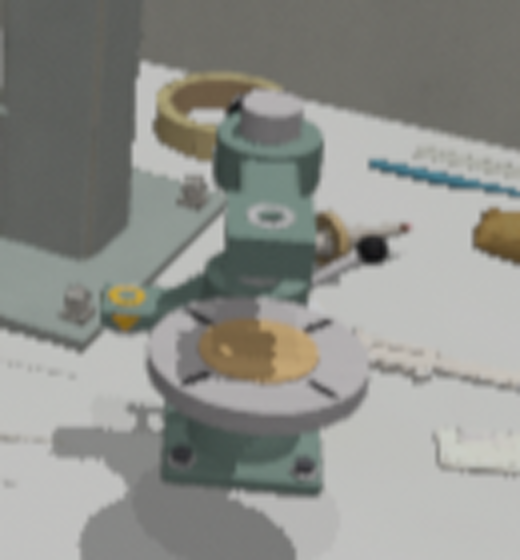

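View pics/s_jack.png

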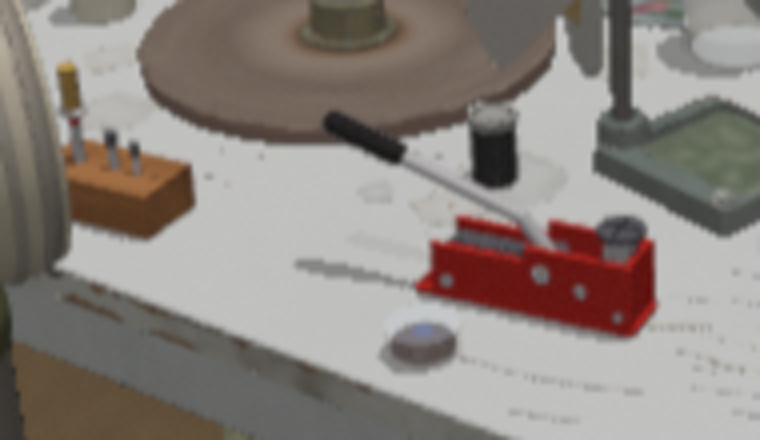

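Run:
```python
from h import *
t=load("top0");s=load("scene0")
f=lambda c,x,y,s: np.array([c[0]/s+x,c[1]/s+y])-0.4*0
T=lambda *c:f(c,370,170,5); S=lambda *c:f(c,370,200,4)
TJ=lambda *c:f(c,160,180,4); SJ=lambda *c:f(c,150,210,4)
col=onz(t,T(297,182),214);bush=onz(t,T(361,348),195)
print("col",col,"bush",bush,np.linalg.norm((col-bush)[:2]))
print("bush scene",onz(s,S(270,215),195),"tri",tri((t,T(361,348)),(s,S(270,215))))
print("col scene",onz(s,S(275,103),214))
for z in(85,90,95,100): 
  p=onz(t,T(146,272),z);print("ring",z,p,np.linalg.norm((p-col)[:2]))
print("ring tri",tri((t,T(146,272)),(s,S(127,294))), "scene", onz(s,S(127,294),90))
print("saddle",onz(t,TJ(628,240),64),onz(s,SJ(622,232),64),tri((t,TJ(628,240)),(s,SJ(622,232))))
print("grip",onz(t,TJ(385,271),90),tri((t,TJ(385,271)),(s,SJ(365,137))))
print("pin",onz(t,TJ(68,318),99),onz(t,TJ(86,323),69),onz(s,SJ(66,66),99),onz(s,SJ(74,113),67))
```

```text
col [ 563.38051564 -332.87334871  214.        ] bush [ 481.27504988 -368.16940333  195.        ] 89.37068298943996
bush scene [ 480.59721649 -366.75296932  195.        ] tri [ 480.87071543 -367.43116162  195.22559555]
col scene [ 561.17697301 -334.5787086   214.        ]
ring 85 [ 538.34032079 -272.62829972   85.        ] 65.24168365543754
ring 90 [ 537.46129654 -271.97922872   90.        ] 66.18081118135576
ring 95 [ 536.58227229 -271.33015772   95.        ] 67.12458718422397
ring 100 [ 535.70324803 -270.68108672  100.        ] 68.07281832190336
ring tri [ 536.48440858 -270.88024906   93.17244882] scene [ 540.83316267 -268.1315737    90.        ]
saddle [494.16285909 -45.57668708  64.        ] [487.65470978 -50.14817207  64.        ] [494.79435776 -45.38113899  59.07746808]
grip [466.26484983 120.25244349  90.        ] [465.99766061 120.81821546  89.04643065]
pin [429.44628794 333.70994921  99.        ] [429.33580388 329.06947147  69.        ] [427.29751527 332.96668213  99.        ] [425.78611065 330.07650087  67.        ]
```

```bash
cat >> h.py <<'E'
def go(x,y,z,yaw):
    from bench import r
    s=r.sense(); p=np.array(s["tool_pos"]); Rt=R.from_euler('xyz',s["tcp_rot"],degrees=True)
    Rg=R.from_euler('xyz',[180,0,yaw],degrees=True)
    d=Rt.inv().apply(np.array([x,y,z])-p)/1000; w=(Rt.inv()*Rg).as_rotvec()
    print("t%.2f"%s["time"],"pos",p.round(1),"rpy",np.round(s["tcp_rot"],2),"F",np.round(s["ft_force"],1),"gap %.1f"%s["finger_gap"])
    print("delta",d.round(4),"w",w.round(4))
E
python3 -c "
from h import *
go(429,331.5,170,90)"
```

```text
t0.15 pos [255.2 542.5 201.6] rpy [-1.7992e+02 -1.0000e-02  1.5480e+02] F [ 0.3 -0.5 -1. ] gap 85.4
delta [-0.2471 -0.1169  0.0317] w [-1.300e-03  7.000e-04  1.131e+00]
```

Call:
jog_arm --pt "-0.05 -0.024 0.006 0 0 0.125 0" --pt "-0.1 -0.047 0.012 0 0 0.25 0" --pt "-0.15 -0.071 0.018 0 0 0.375 0" --pt "-0.2 -0.094 0.025 0 0 0.5 0" --pt "-0.247 -0.117 0.032 0 0 0.625 0"

```text
time: 0.57
tool_pos: [387.8, 381.7, 178.4]
tcp_rot: [-180.0, 0.0, 118.7]
ft_force: [1.2, 0.6, -0.3]
finger_gap: 85.3
```

```bash
python3 -c "
from h import *
go(429,331.5,170,90)"
```

```text
t0.57 pos [387.8 381.7 178.4] rpy [-180.      0.    118.68] F [ 1.2  0.6 -0.3] gap 85.3
delta [-0.0638  0.0121  0.0084] w [-0.000e+00  1.000e-04  5.005e-01]
```

Call:
jog_arm --pt "-0.03 0.006 0.004 0 0 0.125 0" --pt "-0.064 0.012 0.008 0 0 0.25 0" --pt "-0.064 0.012 0.008 0 0 0.375 0" --pt "-0.064 0.012 0.008 0 0 0.5 0" --pt "-0.064 0.012 0.008 0 0 0.5 0"

```text
time: 0.98
tool_pos: [428.9, 332.2, 170.3]
tcp_rot: [-180.0, 0.0, 89.9]
ft_force: [-0.7, -0.2, -0.2]
finger_gap: 85.4
```

```bash
python3 -c "
from h import *
go(429,331.5,170,90)
d=snap('wrist','w1');print(d['origin'],d['attitude'])
print(proj(d,(429,331.5,99)))"
```

```text
t0.98 pos [428.9 332.2 170.3] rpy [-1.7996e+02  2.0000e-02  8.9890e+01] F [-0.7 -0.2 -0.2] gap 85.4
delta [-0.0007  0.0001  0.0003] w [-0.0007  0.0003 -0.002 ]
[429.4349763  404.01682509 340.70236754] [ 1.63570581e+02 -1.51040554e-02 -1.34195716e-01]
[318.18647878 238.78910196]
```

View pics/w1.png

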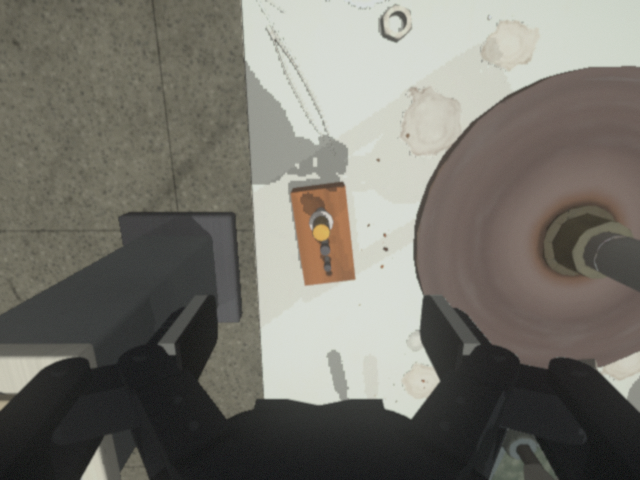

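The wrist view shows the pin head's top at about (321,233) and its collar at (320,221), in the block between the open fingers.

```bash
python3 -c "
from h import *
d=load('w1')
m=cv2.inRange(cv2.cvtColor(d['pixels'],cv2.COLOR_RGB2HSV),(18,120,120),(35,255,255));m[:, :280]=0;m[:,360:]=0;m[:200]=0;m[260:]=0
ys,xs=np.nonzero(m);c=(xs.mean(),ys.mean());print(c,len(xs),xs.min(),xs.max(),ys.min(),ys.max())
print(onz(d,c,99),onz(d,(320,221),67.5)); 
t=load('top0');print(tri((d,c),(t,(177,259.5))))
p=onz(d,c,99);go(p[0],p[1],110,90)"
```

```text
(np.float64(320.9497716894977), np.float64(232.0958904109589)) 219 313 329 224 240
[431.02494821 336.58101236  99.        ] [430.46229524 337.18138124  67.5       ]
[430.55100915 335.12254667  93.41154026]
t1.03 pos [428.7 332.6 170.5] rpy [-1.7997e+02  2.0000e-02  9.0410e+01] F [-0.4 -0.3  0.3] gap 85.2
delta [0.0039 0.0024 0.0604] w [-0.0005  0.0003  0.0072]
```

Call:
jog_arm --pt "0.002 0.002 0.03 0 0 0 0.3" --pt "0.003 0.002 0.06 0 0 0 0.5" --pt "0.003 0.002 0.08 0 0 0 0.5" --pt "0.003 0.002 0.092 0 0 0 0.5" --pt "0.003 0.002 0.096 0 0 0 0.5" --newtons 40

```text
time: 1.45
tool_pos: [428.8, 335.5, 72.1]
tcp_rot: [-179.8, 0.1, 90.6]
ft_force: [0.1, -0.6, -0.2]
finger_gap: 42.7
```

```bash
python3 -c "
from h import *
go(430.5,335.5,73.5,90)
d=snap('wrist','w2');crop(d,'w2c',220,160,200,200,3)
print(proj(d,(430.5,335.5,99)))"
```

```text
t1.45 pos [428.8 335.5  72.1] rpy [-1.798e+02  1.300e-01  9.058e+01] F [ 0.1 -0.6 -0.2] gap 42.7
delta [ 0.      0.0017 -0.0014] w [-0.0035  0.0023  0.0101]
[321.46932405 299.04217868]
```

View pics/w2c.png

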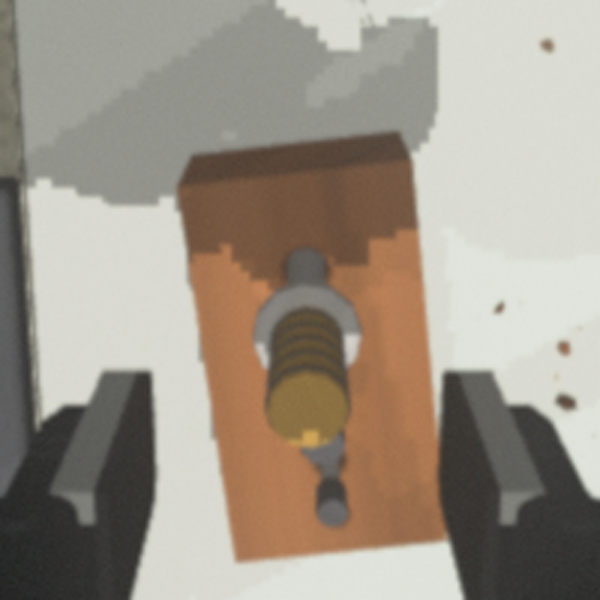

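Call:
jog_arm --pt "0.001 0.0018 -0.002 0 0 0.01 0.5" --pt "0.001 0.0018 -0.002 0 0 0.01 0.7" --pt "0.001 0.0018 -0.002 0 0 0.01 1" --pt "0.001 0.0018 -0.002 0 0 0.01 1" --pt "0.001 0.0018 -0.002 0 0 0.01 1" --newtons 50

```text
time: 1.92
tool_pos: [433.1, 337.4, 77.8]
tcp_rot: [179.9, -0.1, 89.8]
ft_force: [-0.1, -0.1, 0.3]
finger_gap: 0.2
```

```bash
python3 -c "
from h import *
go(430.5,335.5,73.5,90)
d=snap('wrist','w3');crop(d,'w3c',220,160,200,200,3)"
```

```text
t1.92 pos [433.1 337.4  77.8] rpy [ 1.7992e+02 -5.0000e-02  8.9780e+01] F [-0.1 -0.1  0.3] gap 0.2
delta [-0.002  -0.0026  0.0043] w [ 0.0014 -0.0009 -0.0038]
```

View pics/w3c.png

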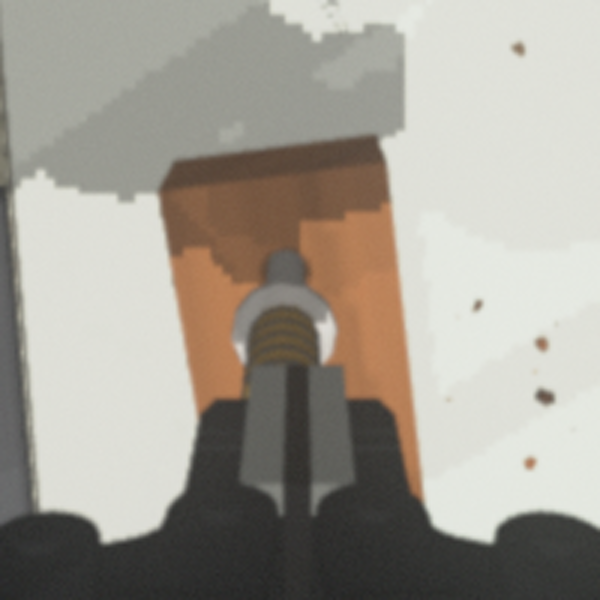

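```bash
python3 -c "
from h import *
d=load('w3');print(d['origin'],d['attitude'])
for p in [(433,337.4,78),(433,337.4,97),(433,348.4,97),(431,336,99),(431,336,69),(431,336,66)]: print(p,(proj(d,p)-[220,160])*3)
d=snap('top','t2');crop(d,'t2c',130,200,120,100,6)
d=snap('scene','s2');crop(d,'s2c',130,200,120,100,6)
"
```

```text
[433.29741518 409.0933303  248.27998158] [ 1.63644943e+02 -1.37307979e-01 -2.38783512e-01]
(433, 337.4, 78) [293.61598265 348.89799696]
(433, 337.4, 97) [293.64815529 395.31016621]
(433, 348.4, 97) [293.31281301 331.15937391]
(431, 336, 99) [281.06804426 408.93253465]
(431, 336, 69) [282.8997979  337.04910492]
(431, 336, 66) [283.05330241 331.02513382]
```

View pics/t2c.png

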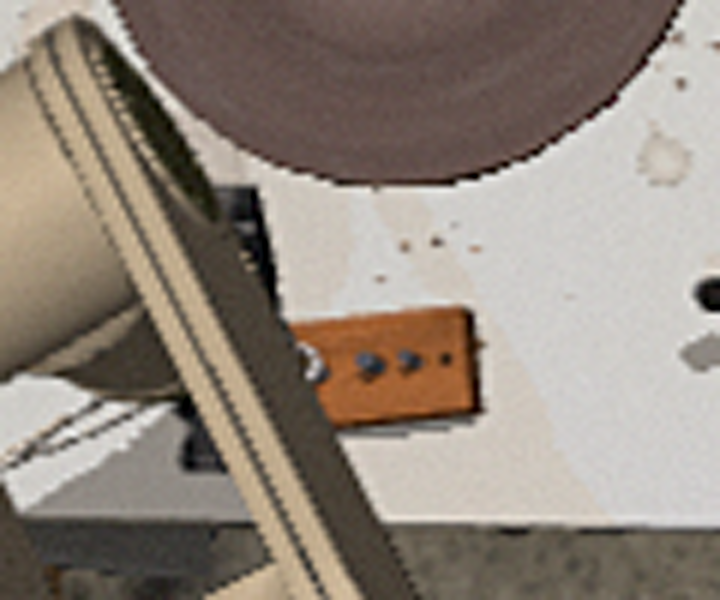

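View pics/s2c.png

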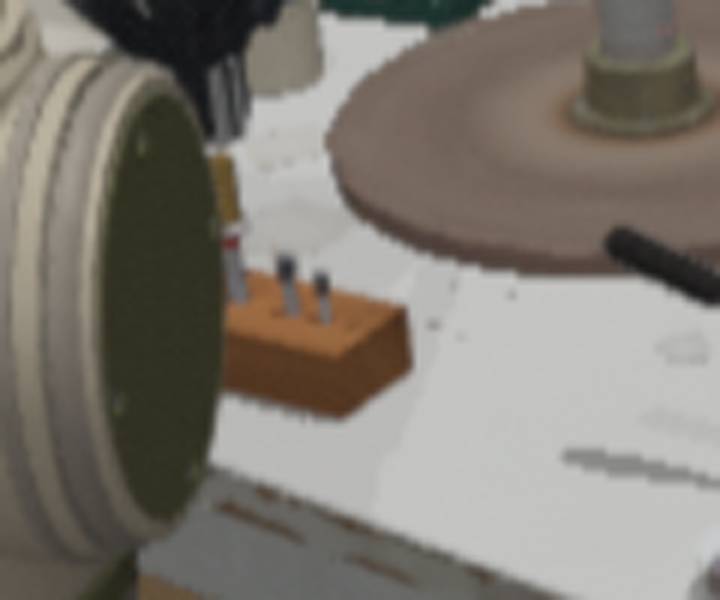

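```bash
python3 -c "
from h import *
s=load('s2')
from bench import r
print(r.sense())
for p in [(433,337.4,78),(433,337.4,97),(433,337.4,110),(431,336,99),(431,336,66)]: print(p,(proj(s,p)-[130,200])*6)
d=load('w3');crop(d,'w3d',0,0,640,480,1.2)
"
```

```text
{'time': 2.0667, 'joint_pos': array([ 3.25772402e+01,  5.01010695e+00,  1.01354538e+02, -1.02962353e-03,
        7.36098960e+01,  3.28019523e+01]), 'qd': array([ 0.04914815,  0.28388352,  0.21532235, -0.11884195, -0.00539976,
        0.00492711]), 'joint_efforts': array([ 6.11544659e-03, -5.15422654e+01, -4.69519329e+01,  3.20083518e-04,
       -5.84584355e-03, -4.08192747e-03]), 'tool_pos': array([432.56010557, 337.14314794,  77.06521492]), 'tcp_rot': array([ 1.79978065e+02, -1.29616601e-02,  8.97755807e+01]), 'ft_force': array([-0.18900594,  0.16185708,  0.11341479]), 'wrist_torque': array([0.02299051, 0.04979778, 0.02598334]), 'finger_gap': 0.33273871921485687}
(433, 337.4, 78) [227.83890894 195.94282454]
(433, 337.4, 97) [222.06658254 155.87206657]
(433, 337.4, 110) [218.07813255 128.18475242]
(431, 336, 99) [220.33581081 154.12263979]
(431, 336, 66) [230.35682504 223.58405988]
```

View pics/w3d.png

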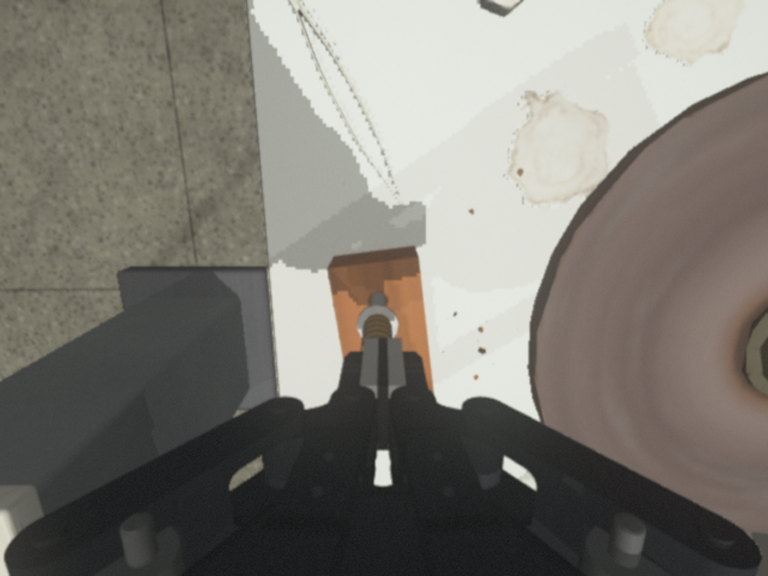

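The fingers closed above the pin: the scene view puts their tips about 27 mm above the reported TCP. I'll check the wrist camera and kinematics against marks on the bench seen from above.

```bash
python3 -c "
from h import *
t=load('top0');w=load('w1')
for p in [(396,22),(430,122),(510,43)]: print(onz(w,p,0))
crop(t,'t3',90,190,120,100,6)
for p in [(132,239),(161,227),(150,209)]: print(onz(t,p,0))
crop(w,'w1b',380,0,180,180,4)
for q in [(345,182),(303,285),(355,280),(290,187)]:print('blk',q,onz(w,q,32))
"
```

```text
[497.07348425 498.60183701   0.        ]
[534.01818411 415.92046499   0.        ]
[598.82319793 482.02983814   0.        ]
[497.84445318 494.72134809   0.        ]
[534.60823558 412.20020523   0.        ]
[587.65487635 447.65127967   0.        ]
blk (345, 182) [452.92811208 364.1994101   32.        ]
blk (303, 285) [413.96947274 264.47159614  32.        ]
blk (355, 280) [464.44344145 269.61487723  32.        ]
blk (290, 187) [403.77918193 359.86006066  32.        ]
```

View pics/t3.png

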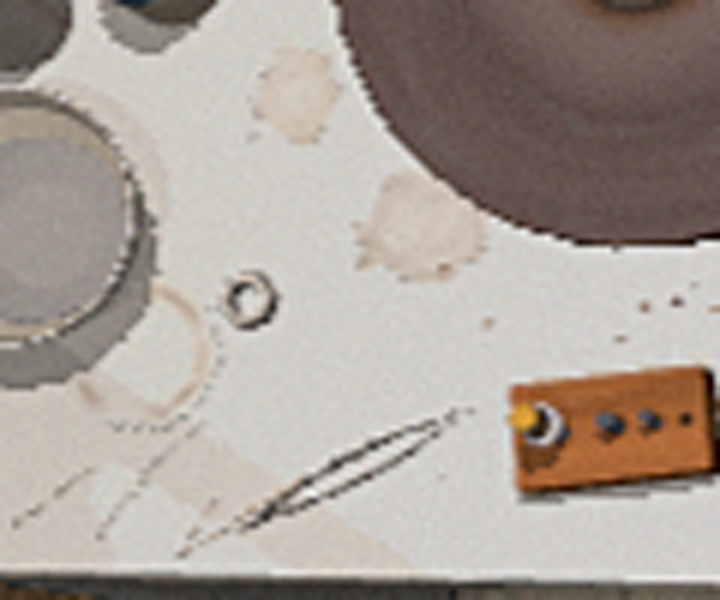

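View pics/w1b.png

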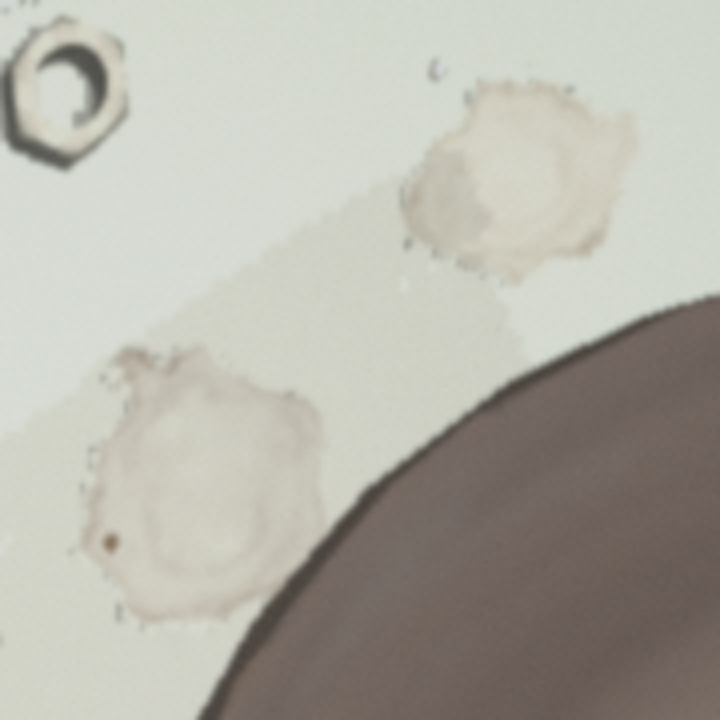

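Call:
jog_arm --pt "0 -0.002 0 0 0 0 0.5" --pt "0 -0.002 0 0 0 0 0.5" --pt "0 -0.002 0.01 0 0 0 0.5" --pt "0 -0.002 0.02 0 0 0 0.5" --pt "0 -0.002 0.026 0 0 0 0.5" --newtons 50

```text
time: 2.48
tool_pos: [429.5, 336.5, 48.7]
tcp_rot: [-179.9, 0.1, 89.8]
ft_force: [-0.2, 0.7, -0.3]
finger_gap: 42.8
```

```bash
python3 -c "
from h import *
go(431,336,49,90)
d=snap('wrist','w4');crop(d,'w4c',220,160,200,200,3)
d=snap('scene','s4');crop(d,'s4c',150,200,80,80,7)
"
```

```text
t2.48 pos [429.5 336.5  48.7] rpy [-1.7991e+02  7.0000e-02  8.9770e+01] F [-0.2  0.7 -0.3] gap 42.8
delta [-0.0005  0.0015 -0.0003] w [-0.0017  0.0011 -0.004 ]
```

View pics/w4c.png

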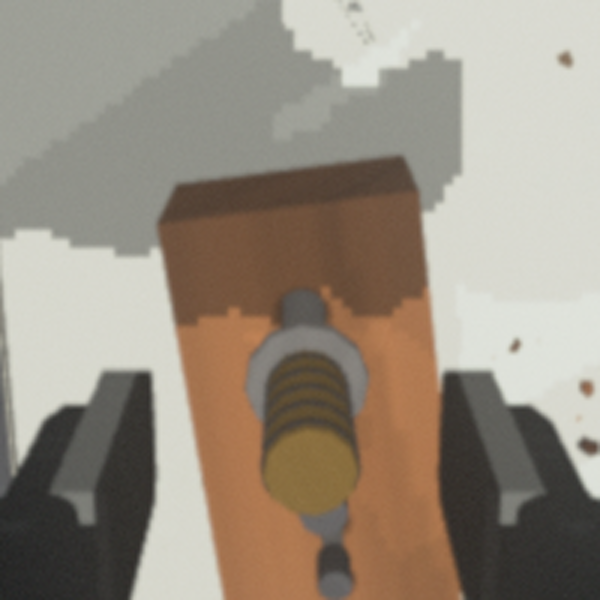

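View pics/s4c.png

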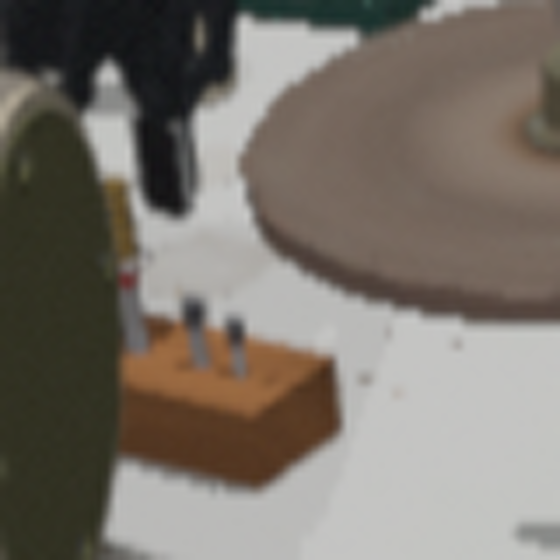

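```bash
python3 -c "
from h import *
s=load('s4');w=load('w4')
for z in (49,60,70,75,80,90): print(z,(proj(s,(451,336.5,z))-[150,200])*7,(proj(s,(458,325.5,z))-[150,200])*7)
print(w['origin'],w['attitude'])
for p in [(429.5,336.5,48.7),(429.5,336.5,67.7),(431,336,99)]: print((proj(w,p)-[220,160])*3)
"
```

```text
49 [173.09434867 280.52269223] [207.99974112 280.25784598]
60 [169.42906405 254.1639073 ] [204.44967608 253.89557061]
70 [166.07586152 230.04945138] [201.20188068 229.77790634]
75 [164.39165608 217.93753824] [199.5706171  217.66437631]
80 [162.70235049 205.78894752] [197.93441321 205.51416013]
90 [159.30834591 181.38106488] [194.6470944  181.10300069]
[430.34188805 408.49355314 218.99395906] [ 1.63529687e+02  4.00221773e-02 -2.51319574e-01]
[293.61527516 348.33844809]
[293.28001262 394.86787582]
[303.98973192 502.14585565]
```

Call:
jog_arm --pt "0 0.0018 0.001 0 0 0 0.5" --pt "0 0.0018 0.001 0 0 0 0.8" --pt "0 0.0018 0.001 0 0 0 1" --pt "0 0.0018 0.001 0 0 0 1" --pt "0 0.0018 0.001 0 0 0 1" --newtons 50

```text
time: 3.0
tool_pos: [432.4, 337.3, 50.2]
tcp_rot: [180.0, -0.0, 89.8]
ft_force: [0.0, 0.1, 1.3]
finger_gap: 11.1
```

```bash
python3 -c "
from h import *
go(431,336,49,90)
d=snap('wrist','w5');crop(d,'w5c',220,160,200,200,3)
d=snap('scene','s5');crop(d,'s5c',150,200,80,80,7)
"
```

```text
t3.00 pos [432.4 337.3  50.2] rpy [ 1.7998e+02 -2.0000e-02  8.9770e+01] F [0.  0.1 1.3] gap 11.1
delta [-0.0013 -0.0014  0.0012] w [ 0.0004 -0.0003 -0.004 ]
```

View pics/w5c.png

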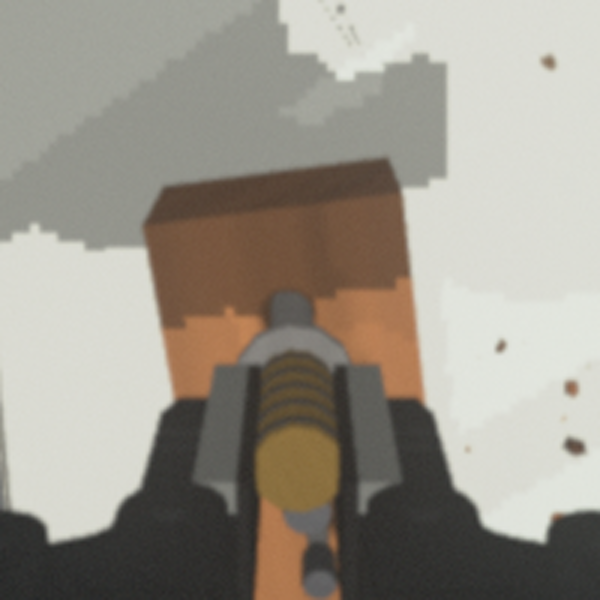

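View pics/s5c.png

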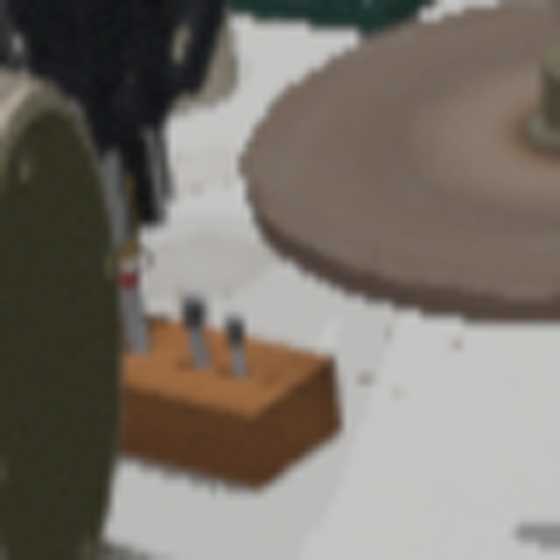

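Call:
jog_arm --pt "0 0 0 0 0 0 1" --pt "0 0 -0.015 0 0 0 1" --pt "0 0 -0.04 0 0 0 1" --pt "0 0 -0.075 0 0 0 1" --pt "0 0 -0.11 0 0 0 1" --newtons 60

```text
time: 3.52
tool_pos: [431.3, 336.4, 159.7]
tcp_rot: [-179.9, 0.1, 89.8]
ft_force: [1.0, 0.6, 0.4]
finger_gap: 10.6
```

```bash
python3 -c "
from h import *
go(440,250,230,57)
d=snap('wrist','w6');crop(d,'w6c',220,160,200,200,3)
d=snap('scene','s6');crop(d,'s6c',130,150,100,100,6)
"
```

```text
t3.52 pos [431.3 336.4 159.7] rpy [-1.7987e+02  9.0000e-02  8.9770e+01] F [1.  0.6 0.4] gap 10.6
delta [-0.0865  0.0089 -0.0702] w [-0.0017  0.0021  0.5719]
```

View pics/w6c.png

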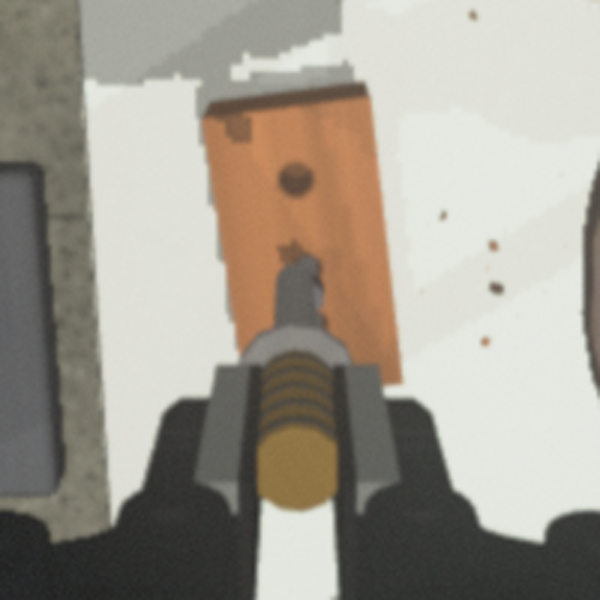

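View pics/s6c.png

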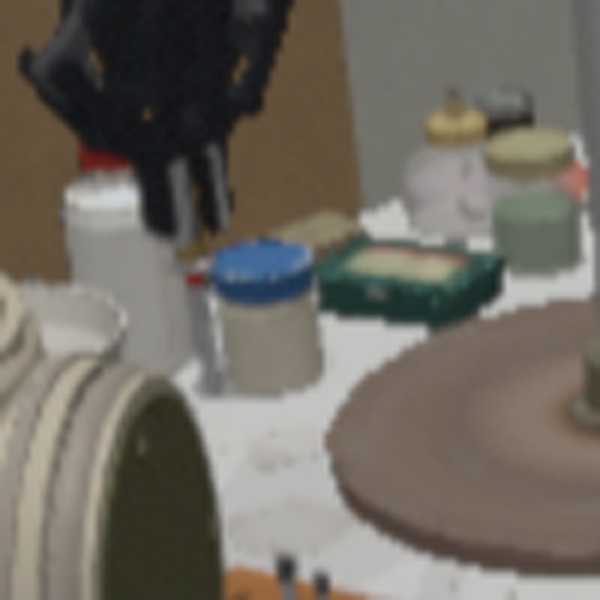

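Call:
jog_arm --pt "-0.02 0.003 -0.03 0 0 0 1" --pt "-0.06 0.006 -0.06 0 0 0 1" --pt "-0.1 0.01 -0.08 0 0 0.1 1" --pt "-0.14 0.014 -0.09 0 0 0.2 1" --pt "-0.18 0.018 -0.095 0 0 0.3 1"

```text
time: 4.03
tool_pos: [449.2, 165.6, 255.3]
tcp_rot: [179.8, -0.1, 72.4]
ft_force: [0.5, -1.2, 0.5]
finger_gap: 10.5
```

```bash
python3 -c "
from h import *
go(460,-40,262,40)
"
```

```text
t4.03 pos [449.2 165.6 255.3] rpy [ 1.7983e+02 -1.1000e-01  7.2380e+01] F [ 0.5 -1.2  0.5] gap 10.5
delta [-0.1927  0.0725 -0.0068] w [ 0.0024 -0.0026  0.5651]
```

Call:
jog_arm --pt "-0.038 0.014 -0.001 0 0 0.1 1" --pt "-0.077 0.029 -0.002 0 0 0.2 1" --pt "-0.115 0.043 -0.004 0 0 0.3 1" --pt "-0.154 0.058 -0.005 0 0 0.4 1" --pt "-0.192 0.072 -0.006 0 0 0.5 1"

```text
time: 4.45
tool_pos: [459.5, -40.2, 259.1]
tcp_rot: [180.0, -0.0, 43.7]
ft_force: [0.7, 0.3, 0.3]
finger_gap: 10.7
```

```bash
python3 -c "
from h import *
go(474,-230,264,23.3)
"
```

```text
t4.45 pos [459.5 -40.2 259.1] rpy [ 1.7997e+02 -2.0000e-02  4.3660e+01] F [0.7 0.3 0.3] gap 10.7
delta [-0.1205  0.1473 -0.0049] w [ 0.0005 -0.0004  0.3553]
```

Call:
jog_arm --pt "-0.024 0.029 -0.001 0 0 0.1 1" --pt "-0.048 0.059 -0.002 0 0 0.2 1" --pt "-0.072 0.088 -0.003 0 0 0.3 1" --pt "-0.096 0.118 -0.004 0 0 0.355 1" --pt "-0.12 0.147 -0.005 0 0 0.355 1"

```text
time: 4.87
tool_pos: [475.1, -229.4, 263.8]
tcp_rot: [180.0, -0.0, 23.4]
ft_force: [0.1, -0.1, -0.3]
finger_gap: 9.9
```

```bash
python3 -c "
from h import *
go(481,-367.5,264,23.3)
"
```

```text
t4.87 pos [ 475.1 -229.4  263.8] rpy [ 1.7999e+02 -1.0000e-02  2.3350e+01] F [ 0.1 -0.1 -0.3] gap 9.9
delta [-0.0494  0.1291 -0.0002] w [ 0.0002 -0.0001  0.0009]
```

Call:
jog_arm --pt "-0.012 0.032 0 0 0 0 1" --pt "-0.024 0.068 0 0 0 0 1" --pt "-0.038 0.1 0 0 0 0 1" --pt "-0.046 0.12 0 0 0 0 1" --pt "-0.049 0.129 0 0 0 0 1"

```text
time: 5.28
tool_pos: [481.2, -368.2, 262.9]
tcp_rot: [-180.0, 0.1, 23.4]
ft_force: [0.6, 0.1, 0.5]
finger_gap: 10.5
```

Call:
jog_arm --pt "0 0 0 0 0 0 1" --pt "0 0 0 0 0 0 1" --pt "0 0 0 0 0 0 1"

```text
time: 5.53
tool_pos: [482.4, -363.8, 264.2]
tcp_rot: [-180.0, -0.0, 23.6]
ft_force: [0.5, -0.0, 0.2]
finger_gap: 10.7
```

```bash
python3 -c "
from h import *
go(481,-367.5,264,23.3)
d=snap('wrist','w7');crop(d,'w7c',220,160,200,200,3)
print(d['origin'],d['attitude'])
s=snap('scene','s7');crop(s,'s7c',400,170,80,120,5)
for p in [(481,-367.5,195),(481,-367.5,220)]: print((proj(d,p)-[220,160])*3,(proj(s,p)-[400,170])*5)
"
```

```text
t5.53 pos [ 482.4 -363.8  264.2] rpy [-1.7997e+02 -1.0000e-02  2.3650e+01] F [ 0.5 -0.   0.2] gap 10.7
delta [-0.0028  0.0028  0.0002] w [-0.0005 -0.0003  0.0061]
[ 548.46213132 -335.11594008  434.57382983] [ 1.63654237e+02  1.66629295e-02 -6.63712326e+01]
[307.03199577 249.35406734] [189.71570397 418.80951807]
[308.17481274 283.30729718] [195.0679441  361.57478815]
```

View pics/w7c.png

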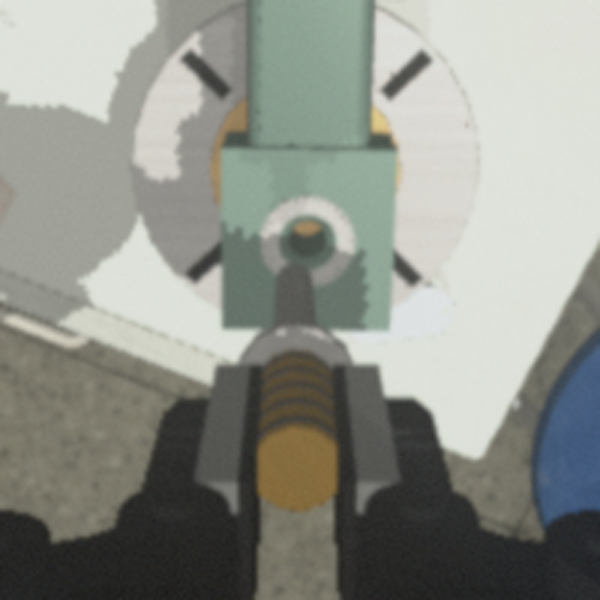

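View pics/s7c.png

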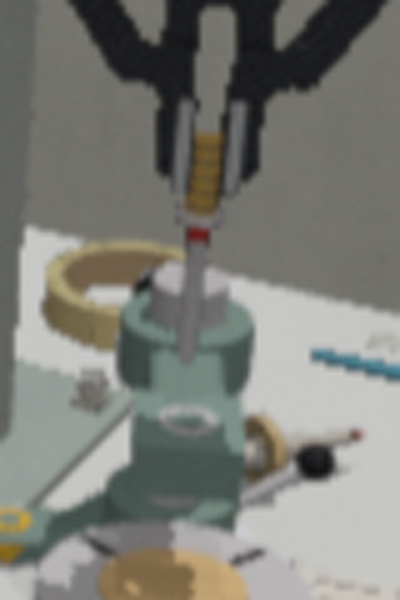

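```bash
python3 -c "
from h import *
w=load('w7');s=load('s7')
a=tri((w,(293/3+220,268/3+160)),(s,(187/5+400,360/5+170)));print('tip',a)
print('tip w z220',onz(w,(293/3+220,268/3+160),220))
b=tri((w,(306.5/3+220,241/3+160)),(s,(189/5+400,418/5+170)));print('bush',b)
print('bush w',onz(w,(306.5/3+220,241/3+160),195),'s',onz(s,(189/5+400,418/5+170),195))
print('collar', tri((w,(295/3+220,365/3+160)),(s,(200/5+400,220/5+170))))
"
```

```text
tip [ 482.63683697 -363.39034357  218.86485147]
tip w z220 [ 482.9067575  -363.03419029  220.        ]
bush [ 482.69053169 -366.59426915  194.3153349 ]
bush w [ 482.88632454 -366.52719993  195.        ] s [ 481.47107742 -367.01094154  195.        ]
collar [ 485.03333859 -362.72340875  277.01506573]
```

Call:
jog_arm --pt "-0.001 0.002 0.004 0 0 0 1" --pt "-0.0014 0.0032 0.01 0 0 0 1" --pt "-0.0014 0.0032 0.015 0 0 0 1" --pt "-0.0014 0.0032 0.017 0 0 0 1" --pt "-0.0014 0.0032 0.017 0 0 0 1"

```text
time: 6.05
tool_pos: [481.7, -368.1, 245.8]
tcp_rot: [-179.9, 0.0, 23.6]
ft_force: [0.4, 0.4, -1.3]
finger_gap: 10.1
```

Call:
jog_arm --pt "0 0 0 0 0 0 1" --pt "0 0 0 0 0 0 1"

```text
time: 6.22
tool_pos: [482.2, -368.6, 247.4]
tcp_rot: [180.0, -0.0, 23.6]
ft_force: [-0.0, 0.0, -0.6]
finger_gap: 10.5
```

```bash
python3 -c "
from h import *
go(481,-367.5,264,23.3)
d=snap('wrist','w8');crop(d,'w8c',270,180,100,100,6)
s=snap('scene','s8');crop(s,'s8c',400,190,80,80,7)
"
```

```text
t6.22 pos [ 482.2 -368.6  247.4] rpy [ 1.7999e+02 -1.0000e-02  2.3590e+01] F [-0.   0.  -0.6] gap 10.5
delta [-0.0006 -0.0015 -0.0166] w [ 0.0001 -0.0001  0.0051]
```

View pics/w8c.png

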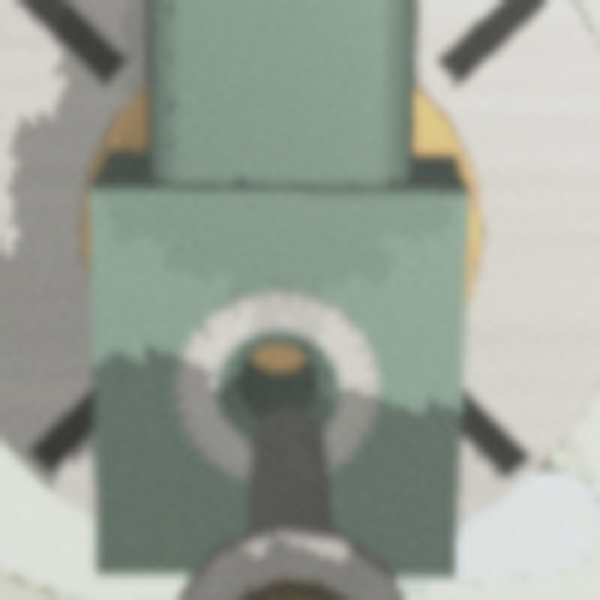

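View pics/s8c.png

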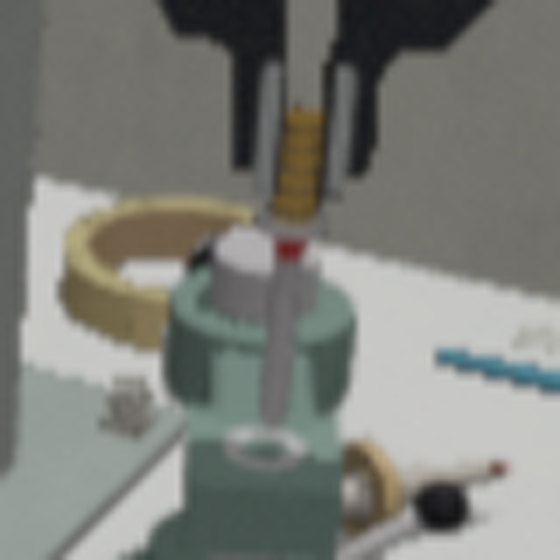

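Call:
jog_arm --pt "-0.0003 -0.001 0 0 0 0 1" --pt "-0.0003 -0.001 0.006 0 0 0 1" --pt "-0.0003 -0.001 0.012 0 0 0 1" --pt "-0.0003 -0.001 0.018 0 0 0 1" --pt "-0.0003 -0.001 0.024 0 0 0 1"

```text
time: 6.73
tool_pos: [481.5, -367.5, 222.3]
tcp_rot: [-180.0, -0.0, 23.6]
ft_force: [0.9, -0.0, 0.7]
finger_gap: 10.4
```

```bash
python3 -c "
from h import *
go(481,-367.5,264,23.3)
d=snap('wrist','w9');crop(d,'w9c',270,180,100,100,6)
"
```

```text
t6.73 pos [ 481.5 -367.5  222.3] rpy [-1.7998e+02 -2.0000e-02  2.3600e+01] F [ 0.9 -0.   0.7] gap 10.4
delta [-0.0005 -0.0003 -0.0417] w [-0.0004 -0.0003  0.0053]
```

View pics/w9c.png

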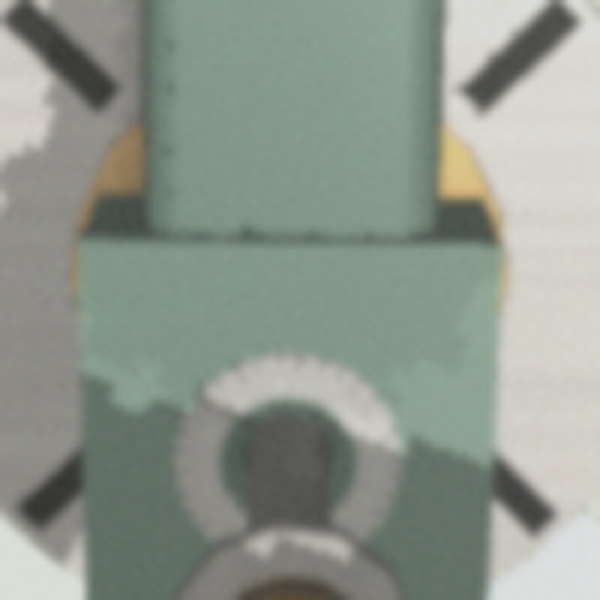

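The pin's tip is inside the bush, with the shank centred in the hole at crop column 290 and no side force. I'll go on down.

Call:
jog_arm --pt "0 0 0.008 0 0 0 1" --pt "0 0 0.016 0 0 0 1" --pt "0 0 0.024 0 0 0 1" --pt "0 0 0.032 0 0 0 1" --pt "0 0 0.036 0 0 0 1"

```text
time: 7.2
tool_pos: [480.9, -367.4, 185.3]
tcp_rot: [-179.9, 0.0, 23.6]
ft_force: [1.0, 0.1, -0.0]
finger_gap: 10.5
```

```bash
python3 -c "
from h import *
go(481,-367.5,264,23.3)
s=snap('scene','s10');crop(s,'s10c',400,200,80,80,7)
"
```

```text
t7.20 pos [ 480.9 -367.4  185.3] rpy [-1.799e+02  5.000e-02  2.359e+01] F [ 1.   0.1 -0. ] gap 10.5
delta [-0.     -0.     -0.0787] w [-0.0017  0.0008  0.0051]
```

View pics/s10c.png

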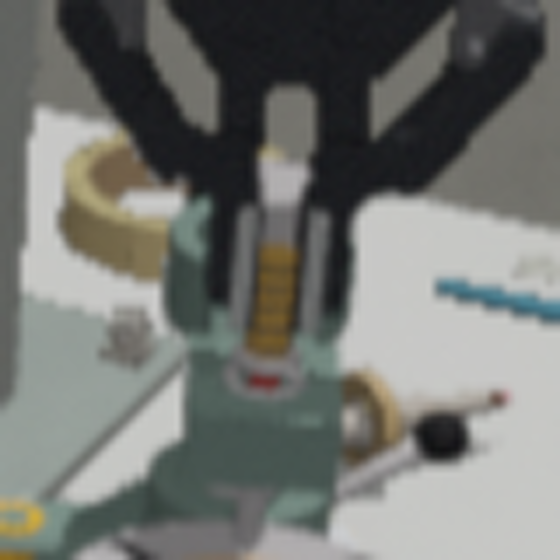

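Call:
jog_arm --pt "0 0 0.003 0 0 0 1" --pt "0 0 0.005 0 0 0 1" --pt "0 0 0.005 0 0 0 1" --pt "0 0 0.005 0 0 0 1"

```text
time: 7.58
tool_pos: [481.3, -367.8, 182.2]
tcp_rot: [-180.0, 0.0, 23.6]
ft_force: [0.7, 0.8, -0.7]
finger_gap: 10.3
```

```bash
python3 -c "
from h import *
go(481,-367.5,264,23.3)
s=snap('scene','s11');crop(s,'s11c',410,220,60,60,9)
"
```

```text
t7.58 pos [ 481.3 -367.8  182.2] rpy [-1.7999e+02  1.0000e-02  2.3590e+01] F [ 0.7  0.8 -0.7] gap 10.3
delta [-0.0002 -0.0004 -0.0818] w [-0.0002  0.0002  0.0051]
```

View pics/s11c.png

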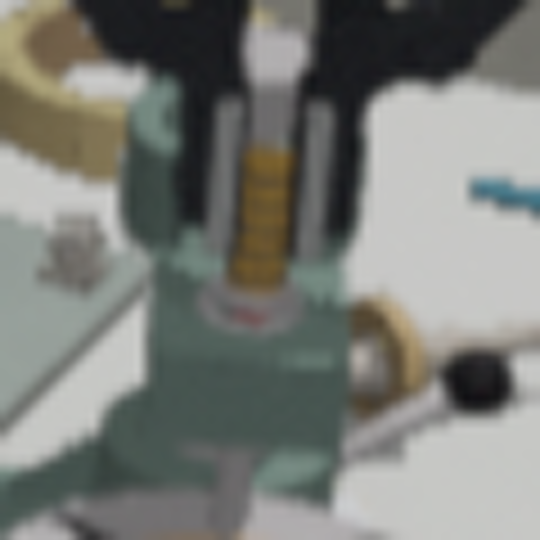

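Still 1–3 mm high, so I'll lower a little more and release with a moderate opening.

Call:
jog_arm --pt "0 0 0.0015 0 0 0 1" --pt "0 0 0.002 0 0 0 1" --pt "0 0 0.002 0 0 0 0.75" --pt "0 0 0.002 0 0 0 0.6" --pt "0 0 0.002 0 0 0 0.6"

```text
time: 8.05
tool_pos: [481.4, -368.0, 180.3]
tcp_rot: [180.0, 0.0, 23.6]
ft_force: [0.6, 0.8, -0.9]
finger_gap: 33.9
```

```bash
python3 -c "
from h import *
go(481,-367.5,264,23.3)
s=snap('scene','s12');crop(s,'s12c',410,220,60,60,9)
"
```

```text
t8.05 pos [ 481.4 -368.   180.3] rpy [179.98   0.    23.59] F [ 0.6  0.8 -0.9] gap 33.9
delta [-0.0002 -0.0006 -0.0837] w [0.0003 0.0001 0.005 ]
```

View pics/s12c.png

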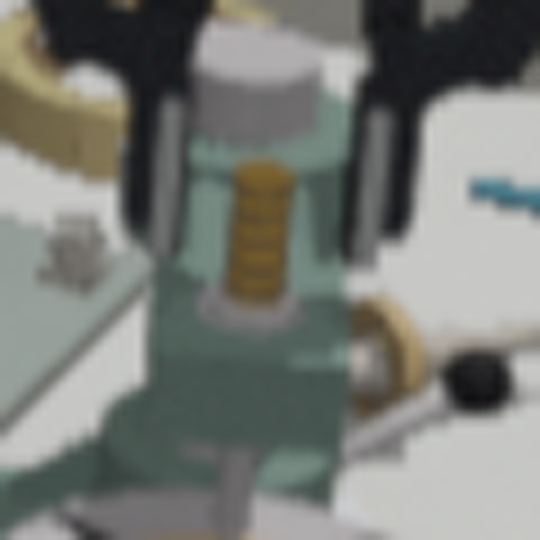

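Call:
jog_arm --pt "0 0 -0.02 0 0 0 0.6" --pt "0 0 -0.055 0 0 0 0.5" --pt "0 -0.005 -0.085 0 0 0 0.4" --pt "0.012 -0.03 -0.09 0 0 -0.1 0.3" --pt "0.026 -0.065 -0.09 0 0 -0.2 0.2"

```text
time: 8.52
tool_pos: [480.2, -300.2, 273.9]
tcp_rot: [179.6, -0.1, 35.1]
ft_force: [0.1, 0.2, -0.2]
finger_gap: 68.4
```

```bash
python3 -c "
from h import *
go(483.3,-120,240,70)
"
```

```text
t8.52 pos [ 480.2 -300.2  273.9] rpy [ 1.7963e+02 -8.0000e-02  3.5110e+01] F [ 0.1  0.2 -0.2] gap 68.4
delta [ 0.1061 -0.1458  0.0331] w [ 6.600e-03  6.000e-04 -6.089e-01]
```

Call:
jog_arm --pt "0.021 -0.029 0.006 0 0 -0.12 0" --pt "0.042 -0.058 0.012 0 0 -0.24 0" --pt "0.064 -0.088 0.018 0 0 -0.36 0" --pt "0.085 -0.117 0.024 0 0 -0.48 0" --pt "0.106 -0.146 0.033 0 0 -0.6 0"

```text
time: 8.93
tool_pos: [482.2, -116.0, 237.8]
tcp_rot: [179.9, 0.0, 69.8]
ft_force: [1.4, 0.8, -0.5]
finger_gap: 85.4
```

```bash
python3 -c "
from h import *
go(483.3,19.5,190,99.5)
"
```

```text
t8.93 pos [ 482.2 -116.   237.8] rpy [179.9    0.    69.75] F [ 1.4  0.8 -0.5] gap 85.4
delta [ 0.1275 -0.046   0.0477] w [ 1.700e-03  5.000e-04 -5.192e-01]
```

Call:
jog_arm --pt "0.03 -0.011 0.01 0 0 -0.12 0" --pt "0.06 -0.022 0.02 0 0 -0.24 0" --pt "0.09 -0.033 0.03 0 0 -0.36 0" --pt "0.115 -0.042 0.04 0 0 -0.48 0" --pt "0.127 -0.046 0.047 0 0 -0.519 0"

```text
time: 9.35
tool_pos: [483.1, 20.6, 189.5]
tcp_rot: [-180.0, -0.1, 99.7]
ft_force: [0.0, -0.2, 0.3]
finger_gap: 85.2
```

Call:
jog_arm --pt "0 0 0 0 0 0 0" --pt "0 0 0 0 0 0 0"

```text
time: 9.52
tool_pos: [483.4, 18.0, 190.0]
tcp_rot: [-180.0, 0.0, 99.2]
ft_force: [-0.7, -0.1, 0.2]
finger_gap: 85.4
```

```bash
python3 -c "
from h import *
go(483.3,19.5,190,99.5)
d=snap('wrist','w13')
for p in [(494.2,-45.6,64),(483.3,19.5,39),(483.3,19.5,0)]: print(proj(d,p))
"
```

```text
t9.52 pos [483.4  18.  190. ] rpy [-1.7996e+02  2.0000e-02  9.9200e+01] F [-0.7 -0.1  0.2] gap 85.4
delta [0.0015 0.0001 0.    ] w [-0.0007  0.0003 -0.0053]
[318.70470967 287.24248691]
[318.29477295 212.5047672 ]
[318.31690785 204.625842  ]
```

View pics/w13.png

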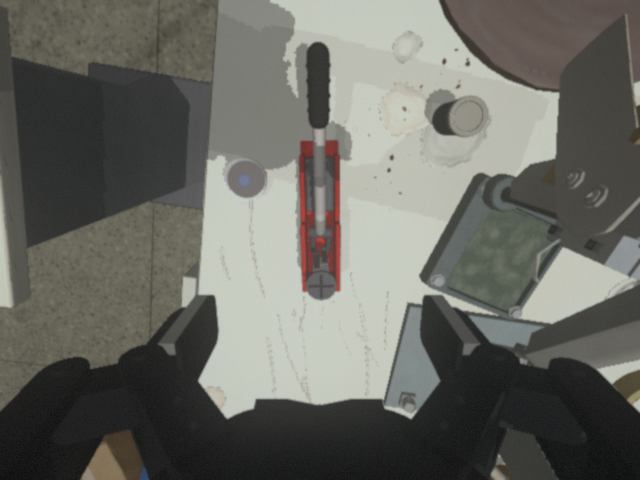

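```bash
python3 -c "
from h import *
w=load('w13');t=load('top0')
print(onz(w,(321,285.5),64), tri((w,(321,285.5)),(t,(317,240))))
a=onz(w,(319.5,141),10);b=onz(w,(321.5,290),10);print(a,b,np.degrees(np.arctan2(*(b-a)[1::-1])))
a=onz(w,(317.5,47),100);print(a)
"
```

```text
[496.03597432 -43.50587177  64.        ] [495.66716449 -45.59106226  58.98676852]
[474.07773676  84.00588781  10.        ] [501.78455496 -72.90758535  10.        ] -79.98628176980874
[462.45913244 145.61267192 100.        ]
```

Call:
jog_arm --pt "0.001 0.0005 0.035 0 0 -0.014 0.3" --pt "0.002 0.0005 0.075 0 0 -0.014 0.3" --pt "0.002 0.0005 0.11 0 0 -0.014 0.3" --pt "0.002 0.0005 0.14 0 0 -0.014 0.3" --pt "0.002 0.0005 0.16 0 0 -0.014 0.3"

```text
time: 9.98
tool_pos: [482.5, 18.3, 27.6]
tcp_rot: [-179.9, -0.0, 99.8]
ft_force: [-1.2, 0.1, -0.0]
finger_gap: 59.7
```

Call:
jog_arm --pt "0 0 0 0 0 0 0.3" --pt "0 0 0 0 0 0 0.3"

```text
time: 10.15
tool_pos: [483.4, 18.6, 30.1]
tcp_rot: [-179.9, -0.0, 99.8]
ft_force: [0.3, 0.9, 0.2]
finger_gap: 59.9
```

```bash
python3 -c "
from h import *
go(484,20,20,100)
s=snap('scene','s14');crop(s,'s14c',220,170,120,130,5)
w=snap('wrist','w14');crop(w,'w14c',170,60,300,300,2)
"
```

```text
t10.15 pos [483.4  18.6  30.1] rpy [-1.799e+02 -1.000e-02  9.983e+01] F [0.3 0.9 0.2] gap 59.9
delta [0.0013 0.0008 0.0101] w [-0.0018 -0.0002 -0.0029]
```

View pics/s14c.png

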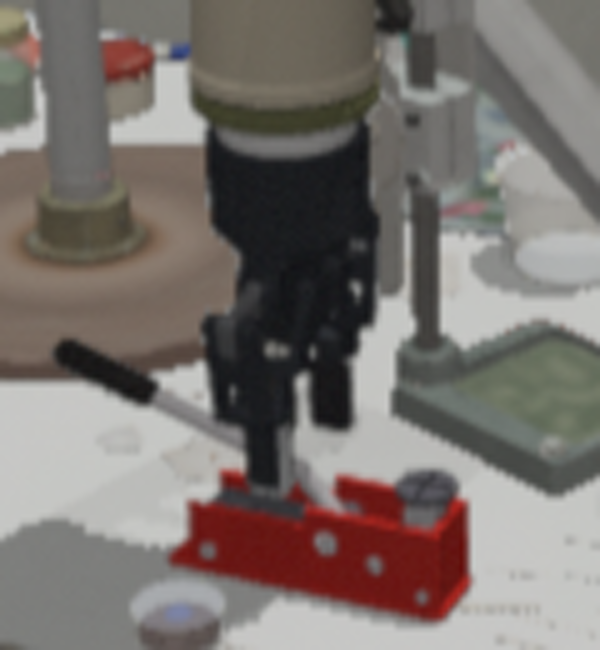

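View pics/w14c.png

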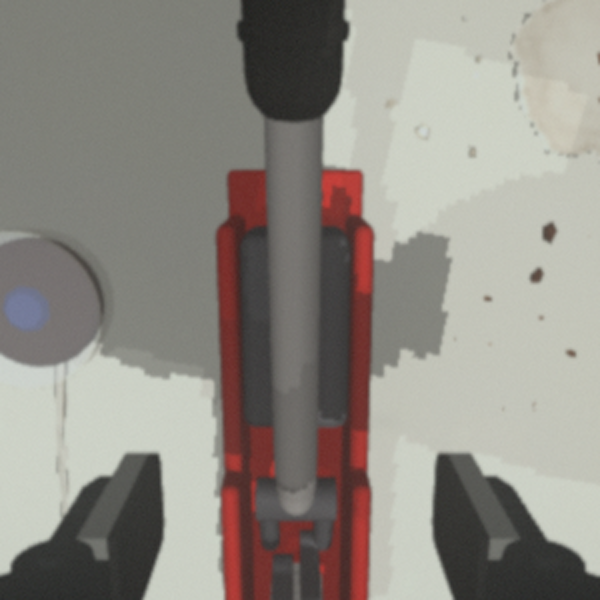

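Call:
jog_arm --pt "0.001 0 0 0 0 0 0.42" --pt "0.001 0 0.008 0 0 0 0.42" --pt "0.001 0 0.016 0 0 0 0.42" --pt "0.001 0 0.024 0 0 0 0.42" --pt "0.001 0 0.03 0 0 0 0.42"

```text
time: 10.67
tool_pos: [483.1, 20.8, -1.0]
tcp_rot: [-179.9, -0.0, 100.0]
ft_force: [-0.8, 0.6, 0.3]
finger_gap: 49.4
```

```bash
python3 -c "
from h import *
go(484,20,0,100)
w=load('w14');print([onz(w,(170+c/2,60+q/2),20) for c,q in((105,300),(0,300),(40,240))])
s=snap('scene','s15');crop(s,'s15c',220,170,120,130,5)
w=snap('wrist','w15');crop(w,'w15c',170,60,300,300,2)
"
```

```text
t10.67 pos [483.1  20.8  -1. ] rpy [-1.7995e+02 -1.0000e-02  9.9980e+01] F [-0.8  0.6  0.3] gap 49.4
delta [-0.0009  0.0007 -0.001 ] w [-0.0009 -0.0002 -0.0004]
[array([428.67797174,  42.83507789,  20.        ]), array([400.88719943,  38.02943436,  20.        ]), array([410.39983887,  55.9445437 ,  20.        ])]
```

View pics/s15c.png

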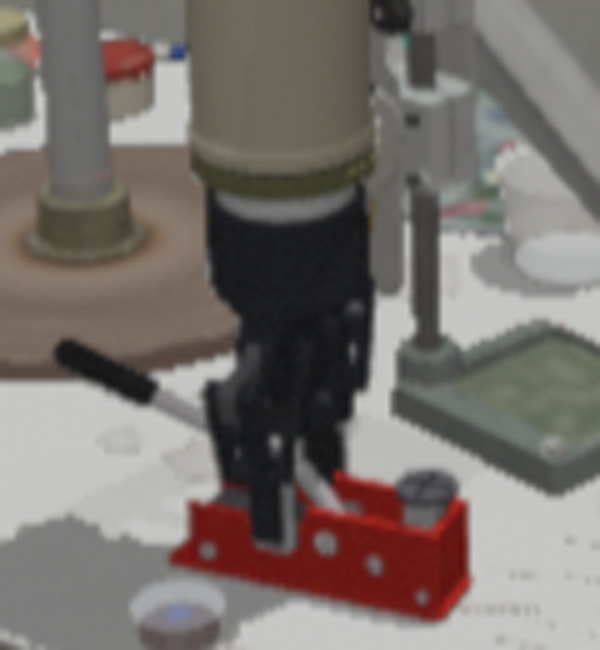

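View pics/w15c.png

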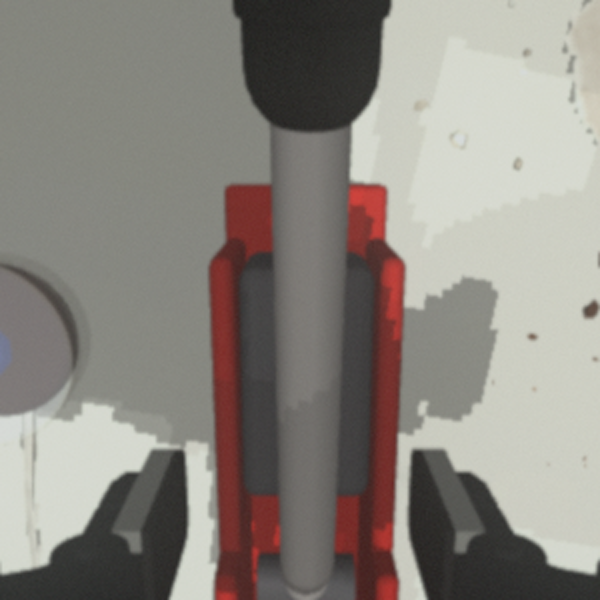

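Call:
jog_arm --pt "0 0.001 0.004 0 0 0 0.42" --pt "0 0.001 0.008 0 0 0 0.42" --pt "0 0.001 0.012 0 0 0 0.42" --pt "0 0.001 0.012 0 0 0 0.42"

```text
time: 11.1
tool_pos: [484.1, 20.9, -12.7]
tcp_rot: [-179.9, -0.0, 100.0]
ft_force: [-0.5, -0.7, 0.3]
finger_gap: 49.5
```

Call:
jog_arm --pt "0 0 0 0 0 0 0.5" --pt "0 0 0 0 0 0 0.7" --pt "0 0 0 0 0 0 0.7" --pt "0 0 0 0 0 0 0.7" --newtons 90

```text
time: 11.43
tool_pos: [484.7, 20.8, -11.5]
tcp_rot: [-180.0, 0.0, 100.0]
ft_force: [-3.5, 0.6, 4.1]
finger_gap: 36.3
```

```bash
python3 -c "
from h import *
go(484,20,0,100)
s=snap('scene','s16');crop(s,'s16c',220,170,120,130,5)
"
```

```text
t11.43 pos [484.7  20.8 -11.5] rpy [-180.      0.     99.97] F [-3.5  0.6  4.1] gap 36.3
delta [-0.0007 -0.0008 -0.0115] w [-0.      0.     -0.0006]
```

View pics/s16c.png

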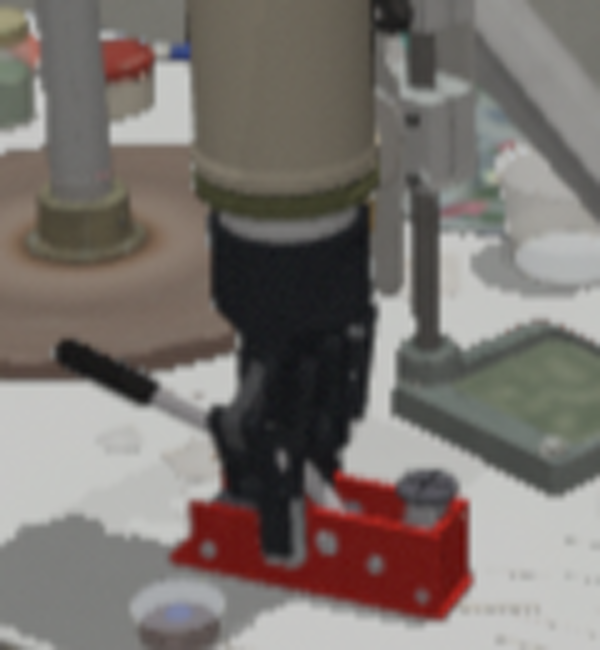

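Call:
jog_arm --pt "0 0 -0.01 0 0 0 0.7" --pt "0 0 -0.025 0 0 0 0.7" --pt "-0.01 0 -0.04 0 0 0 0.7" --pt "-0.03 0 -0.05 0 0 0 0.7" --pt "-0.05 0 -0.05 0 0 0 0.7"

```text
time: 11.9
tool_pos: [494.4, -28.6, 40.3]
tcp_rot: [179.9, 0.0, 100.1]
ft_force: [2.2, -0.2, -8.4]
finger_gap: 36.3
```

```bash
python3 -c "
from h import *
go(476.6,-131,38,113.3)
s=snap('scene','s17');crop(s,'s17c',240,170,120,130,5)
"
```

```text
t11.90 pos [494.4 -28.6  40.3] rpy [1.7986e+02 4.0000e-02 1.0006e+02] F [ 2.2 -0.2 -8.4] gap 36.3
delta [-0.0977 -0.0355  0.0023] w [ 0.0023  0.0009 -0.231 ]
```

View pics/s17c.png

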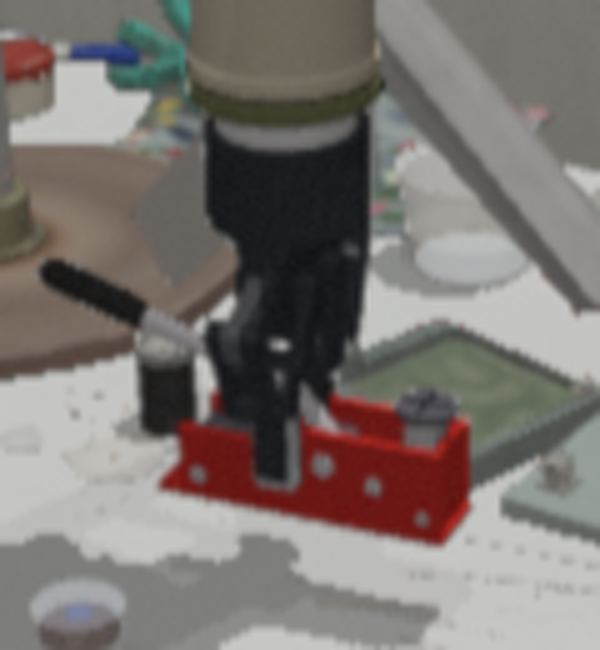

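Call:
jog_arm --pt "-0.02 -0.007 0 0 0 0 0.7" --pt "-0.042 -0.015 0 0 0 -0.05 0.7" --pt "-0.064 -0.023 0 0 0 -0.12 0.7" --pt "-0.085 -0.031 0.002 0 0 -0.19 0.7" --pt "-0.098 -0.036 0.004 0 0 -0.231 0.7"

```text
time: 12.37
tool_pos: [473.4, -132.7, 33.5]
tcp_rot: [-179.9, -0.0, 113.4]
ft_force: [0.6, 0.4, -8.9]
finger_gap: 36.3
```

Call:
jog_arm --pt "0 0 0.01 0 0 0 0.7" --pt "0 0 0.02 0 0 0 0.7" --pt "0 0 0.025 0 0 0 0.7" --pt "0 0 0.025 0 0 0 0.7"

```text
time: 12.7
tool_pos: [472.6, -129.5, 6.6]
tcp_rot: [-179.8, -0.2, 113.2]
ft_force: [-0.2, 0.3, -9.1]
finger_gap: 36.2
```

```bash
python3 -c "
from h import *
go(510.3,-209,-7,113.3)
s=snap('scene','s18');crop(s,'s18c',310,180,150,130,5)
t=snap('top','t18');crop(t,'t18c',310,170,160,110,5)
w=snap('wrist','w18')
print(onz(t,(0,0),0))
"
```

```text
t12.70 pos [ 472.6 -129.5    6.6] rpy [-179.81   -0.21  113.2 ] F [-0.2  0.3 -9.1] gap 36.2
delta [-0.088   0.0033  0.0132] w [-0.0033 -0.0037 -0.0017]
[1241.89530105  954.94919997    0.        ]
```

View pics/s18c.png

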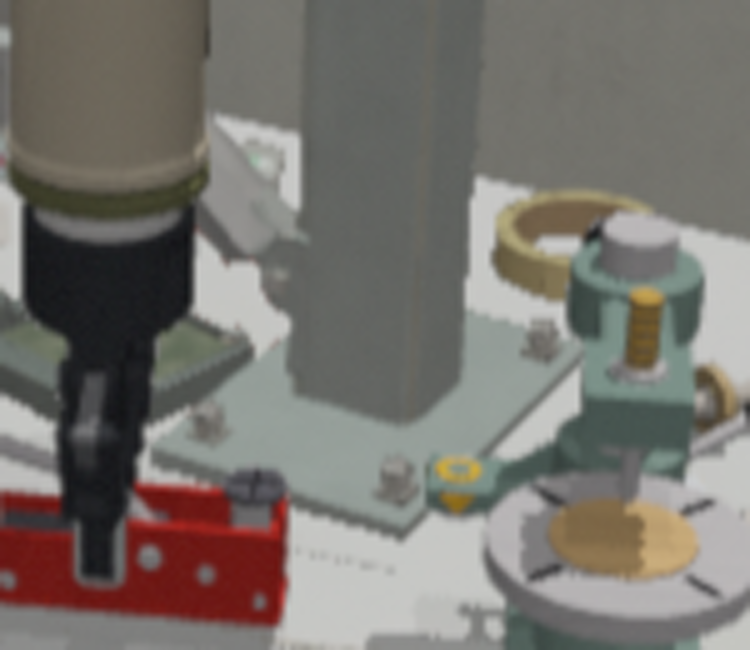

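View pics/t18c.png

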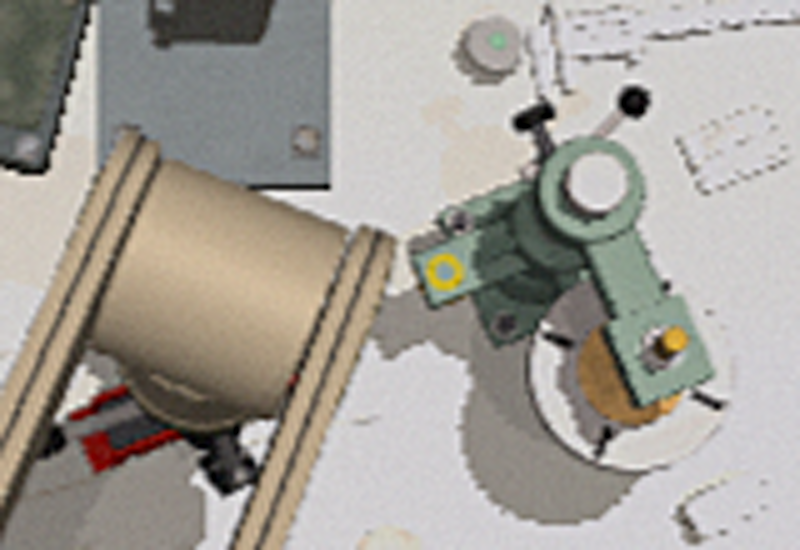

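```bash
python3 -c "
from h import *
s=load('s18');t=load('t18')
S=lambda a,b:(310+a/5,180+b/5);T=lambda a,b:(310+a/5,170+b/5)
col=np.array([563.5,-332.8]);c,q=np.cos(np.radians(23.3)),np.sin(np.radians(23.3))
def st(p): d=p[:2]-col; return (d@[c,q]).round(1),(d@[-q,c]).round(1)
for n,p in dict(plateS=onz(s,S(403,532),0),plateT=onz(t,T(330,188),10),bolt=onz(s,S(400,480),20),boltT=onz(t,T(306,140),25),post=onz(s,S(405,420),10),postL=onz(s,S(295,385),10),postR=onz(s,S(465,372),10)).items(): print(n,p.round(0),'stand',st(p))
sad=tri((s,S(255,480)),(load('w18'),(0,0))) if 0 else onz(s,S(254,483),64+13); print('saddle',sad)
"
```

```text
plateS [ 613. -210.    0.] stand (np.float64(94.2), np.float64(93.4))
plateT [ 600. -215.   10.] stand (np.float64(80.3), np.float64(93.8))
bolt [ 625. -201.   20.] stand (np.float64(108.9), np.float64(96.6))
boltT [ 625. -200.   25.] stand (np.float64(109.3), np.float64(97.9))
post [ 695. -169.   10.] stand (np.float64(185.6), np.float64(97.9))
postL [ 698. -105.   10.] stand (np.float64(214.1), np.float64(156.0))
postR [ 757. -173.   10.] stand (np.float64(240.9), np.float64(69.9))
saddle [ 501.65238661 -188.27327317   77.        ]
```

View pics/w18.png

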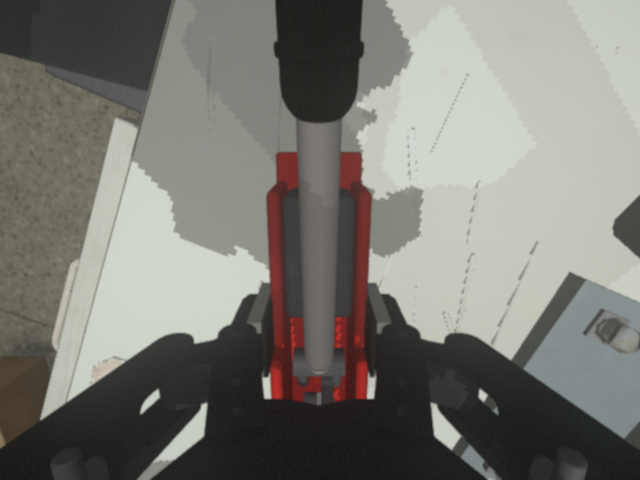

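Call:
jog_arm --pt "0 0.001 0.004 0 0 0 0.7" --pt "-0.004 0.002 0.008 0 0 0 0.7" --pt "-0.01 0.003 0.012 0 0 0 0.7" --pt "-0.015 0.003 0.013 0 0 0 0.7" --pt "-0.015 0.003 0.013 0 0 0 0.7"

```text
time: 13.27
tool_pos: [483.9, -144.8, -4.1]
tcp_rot: [-180.0, 0.0, 113.2]
ft_force: [0.5, -0.7, -9.6]
finger_gap: 36.2
```

Call:
jog_arm --pt "0 0 0 0 0 0 0.7" --pt "0 0 0 0 0 0 0.7"

```text
time: 13.43
tool_pos: [483.5, -143.9, -3.8]
tcp_rot: [-180.0, -0.0, 113.2]
ft_force: [0.4, 0.3, -8.3]
finger_gap: 35.9
```

```bash
python3 -c "
from h import *
go(510.3,-209,-7,113.3)
s=snap('scene','s19');crop(s,'s19c',310,220,150,110,5)
"
```

```text
t13.43 pos [ 483.5 -143.9   -3.8] rpy [-1.7999e+02 -1.0000e-02  1.1318e+02] F [ 0.4  0.3 -8.3] gap 35.9
delta [-0.0704 -0.001   0.0032] w [-0.0001 -0.0002 -0.0021]
```

View pics/s19c.png

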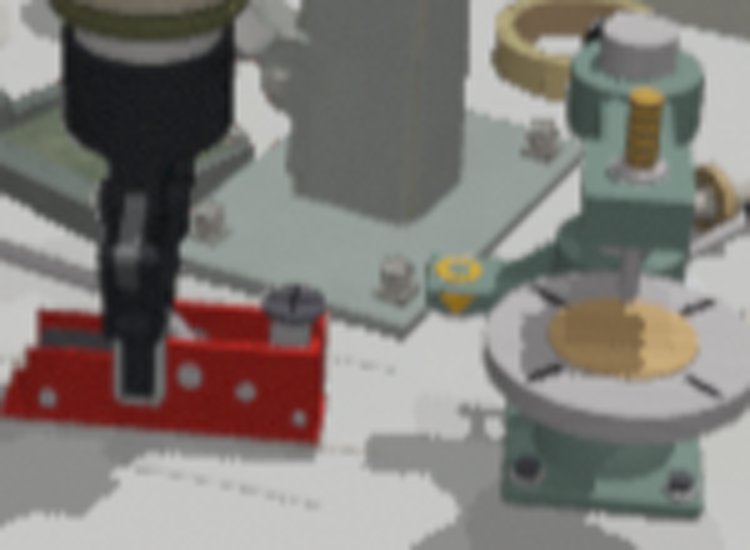

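```bash
python3 -c "
from h import *
s=load('s19')
for z in(68,71): print(onz(s,(310+295/5,220+298/5),z))
print('pred',np.array([483.5,-143.9])+66.7*np.array([.394,-.919]))
print('ring s',onz(s,(310+459/5,220+268/5),93))
"
```

```text
[ 513.16919509 -202.85625019   68.        ]
[ 508.73531177 -205.15163978   71.        ]
pred [ 509.7798 -205.1973]
ring s [ 535.78814265 -270.4786124    93.        ]
```

Call:
jog_arm --pt "0 0 0.002 0 0 0 0.7" --pt "-0.005 0 0.004 0 0 0 0.7" --pt "-0.012 0 0.004 0 0 0 0.7" --pt "-0.02 0 0.004 0 0 0 0.7" --pt "-0.025 0 0.004 0 0 0 0.7"

```text
time: 13.9
tool_pos: [494.1, -168.1, -7.5]
tcp_rot: [180.0, 0.1, 113.2]
ft_force: [0.2, -1.0, -9.7]
finger_gap: 36.3
```

```bash
python3 -c "
from h import *
go(510.3,-209,-7,113.3)
"
```

```text
t13.90 pos [ 494.1 -168.1   -7.5] rpy [1.7998e+02 5.0000e-02 1.1319e+02] F [ 0.2 -1.  -9.7] gap 36.3
delta [-0.044  -0.0012 -0.0005] w [ 0.0004  0.0009 -0.0019]
```

Call:
jog_arm --pt "-0.01 0 0 0 0 0 0.7" --pt "-0.02 -0.0005 0 0 0 0 0.7" --pt "-0.03 -0.001 0 0 0 0 0.7" --pt "-0.036 -0.001 0 0 0 0 0.7" --pt "-0.036 -0.001 0 0 0 0 0.7"

```text
time: 14.32
tool_pos: [507.5, -202.1, -7.4]
tcp_rot: [180.0, 0.1, 113.1]
ft_force: [0.2, 0.5, -9.2]
finger_gap: 36.4
```

```bash
python3 -c "
from h import *
go(510.3,-209,-7,113.3)
s=snap('scene','s20');crop(s,'s20c',340,220,120,100,6)
t=snap('top','t20');crop(t,'t20c',310,170,160,110,5)
"
```

```text
t14.32 pos [ 507.5 -202.1   -7.4] rpy [1.7997e+02 7.0000e-02 1.1313e+02] F [ 0.2  0.5 -9.2] gap 36.4
delta [-0.0075 -0.0001 -0.0004] w [ 0.0006  0.0012 -0.0029]
```

View pics/s20c.png

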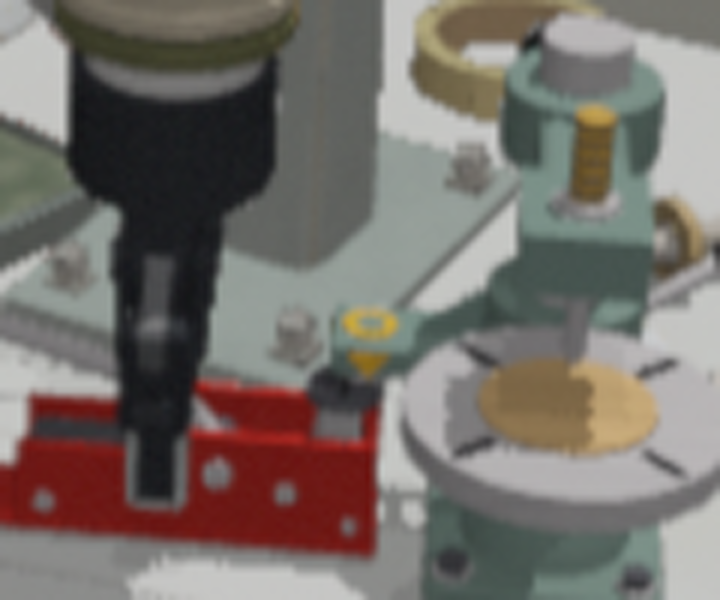

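View pics/t20c.png

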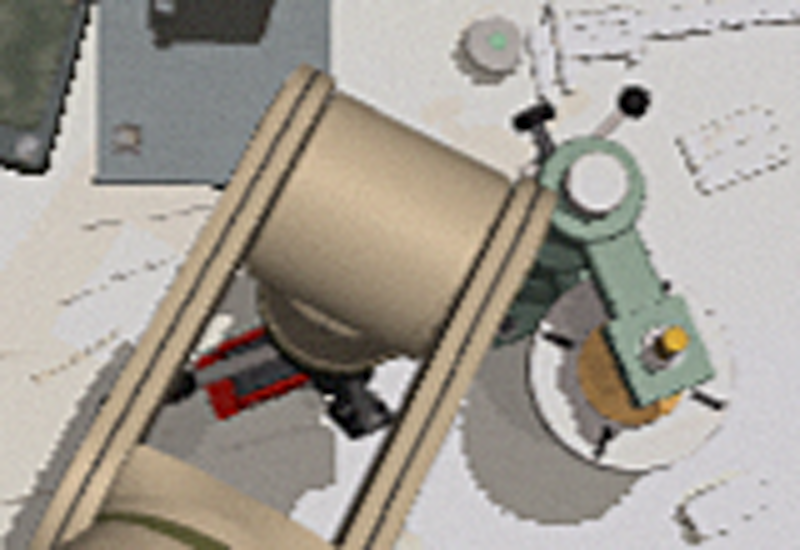

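Call:
jog_arm --pt "-0.003 0 0 0 0 0 0.7" --pt "-0.0075 0 0 0 0 0 0.7" --pt "-0.0075 0 0 0 0 0 0.7" --pt "-0.0075 0 0 0 0 0 0.7"

```text
time: 14.75
tool_pos: [509.8, -207.2, -7.7]
tcp_rot: [180.0, 0.0, 113.2]
ft_force: [0.9, -0.4, -9.0]
finger_gap: 36.4
```

```bash
python3 -c "
from h import *
go(510.3,-209,-7,113.3)
s=snap('scene','s21');crop(s,'s21c',370,250,60,60,10)
for p in [(536.7,-270.2,68),(536.7,-270.2,74),(536.7,-270.2,93)]: print((proj(s,p)-[370,250])*10)
"
```

```text
t14.75 pos [ 509.8 -207.2   -7.7] rpy [1.7999e+02 1.0000e-02 1.1320e+02] F [ 0.9 -0.4 -9. ] gap 36.4
delta [-0.0018 -0.0002 -0.0007] w [ 0.0002  0.0002 -0.0017]
[312.49898707 332.33346921]
[313.96622405 308.85623389]
[318.65429913 233.84241996]
```

View pics/s21c.png

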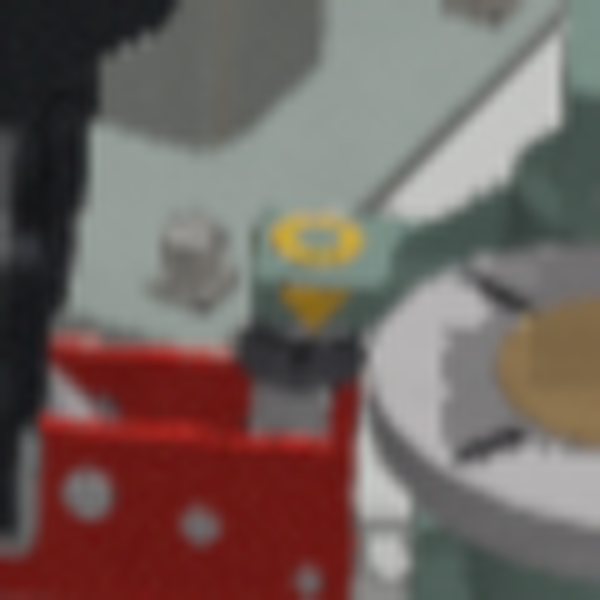

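Call:
jog_arm --pt "-0.001 0 0 0 0 0 0.7" --pt "-0.002 0 0.002 0 0 0 0.7" --pt "-0.002 0 0.004 0 0 0 0.7" --pt "-0.002 0 0.004 0 0 0 0.7"

```text
time: 15.13
tool_pos: [510.8, -209.2, -11.4]
tcp_rot: [180.0, 0.0, 113.2]
ft_force: [-1.0, -0.3, -4.5]
finger_gap: 36.2
```

```bash
python3 -c "
from h import *
go(510.3,-209,-11.5,113.3)
s=snap('scene','s22');crop(s,'s22c',320,230,120,100,6)
"
```

```text
t15.13 pos [ 510.8 -209.2  -11.4] rpy [1.7998e+02 3.0000e-02 1.1320e+02] F [-1.  -0.3 -4.5] gap 36.2
delta [ 0.0004 -0.0004  0.0001] w [ 0.0004  0.0006 -0.0017]
```

View pics/s22c.png

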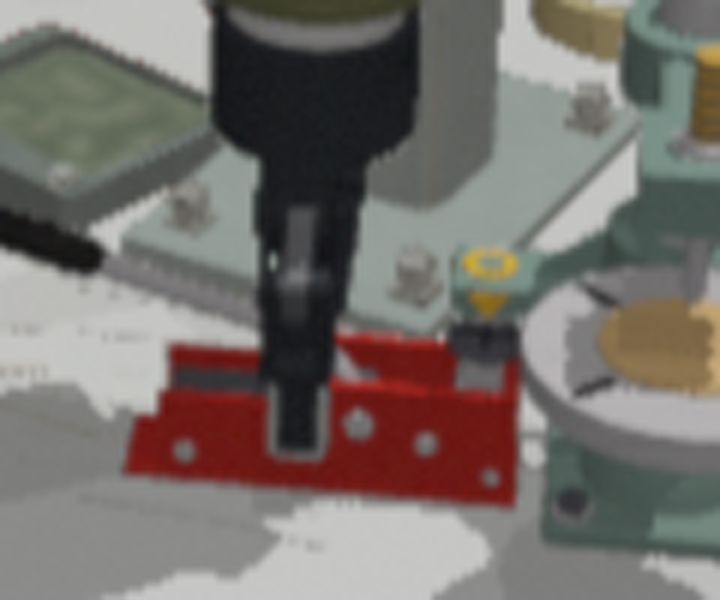

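Call:
jog_arm --pt "0 0 0.0008 0 0 0 0.7" --pt "0 0 0.0008 0 0 0 0.6" --pt "0 0 0.0008 0 0 0 0.42" --pt "0 0 0 0 0 0 0.42" --pt "0 0 -0.005 0 0 0 0.42"

```text
time: 15.6
tool_pos: [510.5, -209.0, -6.8]
tcp_rot: [180.0, 0.0, 113.2]
ft_force: [-0.6, -0.4, 0.4]
finger_gap: 49.5
```

Call:
jog_arm --pt "0 0 -0.01 0 0 0 0.42" --pt "0 0 -0.025 0 0 0 0.42" --pt "0 0 -0.05 0 0 0 0.42" --pt "0 0 -0.085 0 0 0 0.42" --pt "0 0 -0.12 0 0 0 0.42"

```text
time: 16.02
tool_pos: [509.9, -208.6, 114.9]
tcp_rot: [-180.0, -0.0, 113.2]
ft_force: [0.6, 0.0, -0.3]
finger_gap: 49.5
```

```bash
python3 -c "
from h import *
go(470,-114,130,113.3)
s=snap('scene','s23');crop(s,'s23c',280,220,160,110,5)
w=snap('wrist','w23')
"
```

```text
t16.02 pos [ 509.9 -208.6  114.9] rpy [-1.7997e+02 -4.0000e-02  1.1321e+02] F [ 0.6  0.  -0.3] gap 49.5
delta [ 0.1027  0.0006 -0.0151] w [-0.0005 -0.0007 -0.0016]
```

View pics/s23c.png

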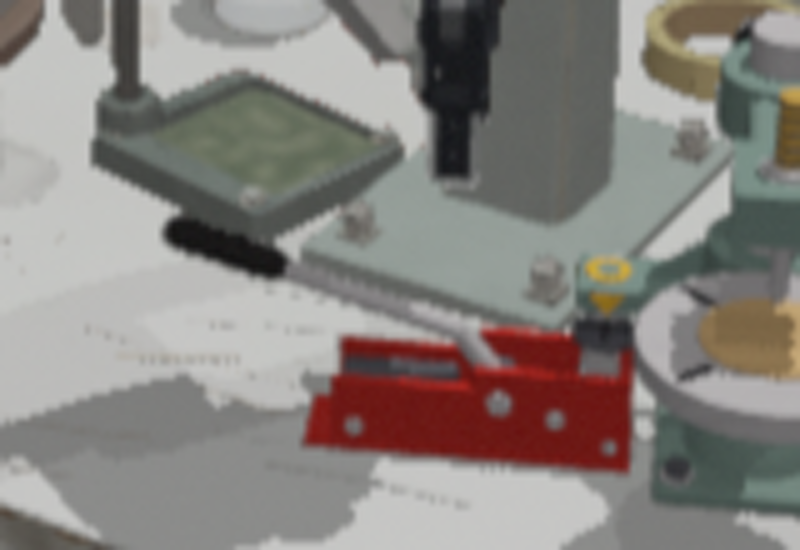

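View pics/w23.png

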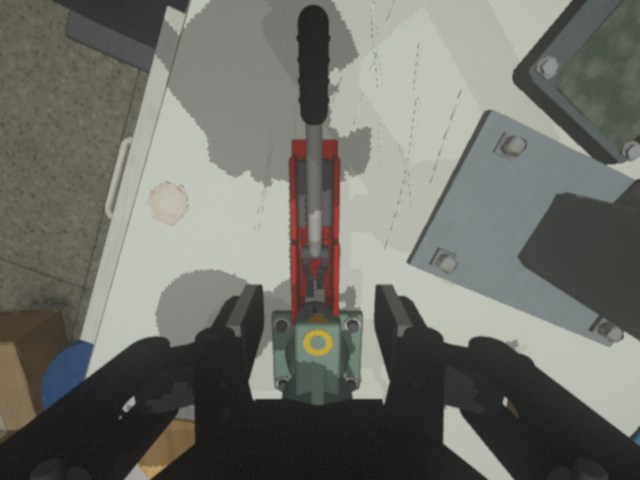

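```bash
python3 -c "
from h import *
w=load('w23');s=load('s23')
ring=onz(w,(317.5,342),93);rear=onz(w,(315,140.5),4);print(ring,rear,np.linalg.norm((ring-rear)[:2]))
tx=np.array([np.cos(np.radians(113.2)),np.sin(np.radians(113.2))]);d=(rear-ring)[:2];print('along',d@tx,'lat',d@[tx[1],-tx[0]])
S=lambda a,b:(280+a/5,220+b/5)
print('saddle s',onz(s,S(603,335),60),'ring s',onz(s,S(608,270),93))
g=onz(w,(314,65),90);print('grip',g, tri((w,(314,65)),(s,S(225,248))))
"
```

```text
[ 538.51768633 -267.63553312   93.        ] [ 486.64283149 -150.24100208    4.        ] 128.34514592421166
along 128.3371414877035 lat -1.4333865746410264
saddle s [ 533.71651589 -270.52892788   60.        ] ring s [ 534.01136766 -270.8494415    93.        ]
grip [ 470.2958567  -112.70820427   90.        ] [ 470.59444369 -113.26652394   87.55996828]
```

```bash
python3 -c "
from h import *
w=load('w23');print(w['origin'],w['attitude'])
tx=np.array([-.394,.919]);ty=np.array([.919,.394]);T=np.array([509.9,-208.6])
for a,z in((0,115),(0,143),(103,88),(-62,93)):
  p=T+a*tx;print(a,z,proj(w,(*p,z)))
"
```

```text
[ 484.63880765 -144.1022468   293.94318693] [163.06688033  -0.46827038  23.19037839]
0 115 [312.07586898 262.60033836]
0 143 [311.4874599 283.8278281]
103 88 [311.47123258  67.20547021]
-62 93 [312.94549305 337.42280664]
```

Call:
jog_arm --pt "0.03 0 -0.015 0 0 0 0.7" --pt "0.06 -0.001 -0.015 0 0 0 1" --pt "0.09 -0.001 -0.015 0 0 0 1" --pt "0.106 -0.001 -0.015 0 0 0 1" --pt "0.106 -0.001 -0.015 0 0 0 1"

```text
time: 16.53
tool_pos: [467.0, -109.4, 128.9]
tcp_rot: [179.9, -0.0, 113.3]
ft_force: [0.1, -0.2, -0.5]
finger_gap: -0.1
```

Call:
jog_arm --pt "0 0 0.01 0 0 0 1" --pt "0 0 0.02 0 0 0 1" --pt "0 0 0.03 0 0 0 1" --pt "0 0 0.035 0 0 0 1" --pt "0 0 0.035 0 0 0 1" --newtons 40

```text
time: 16.95
tool_pos: [466.2, -112.0, 90.6]
tcp_rot: [-179.8, -0.2, 113.2]
ft_force: [0.2, -0.2, -0.1]
finger_gap: -0.1
```

```bash
python3 -c "
from h import *
go(468,-108.7,90,113.3)
w=snap('wrist','w24');s=snap('scene','s24');crop(s,'s24c',280,200,160,120,5)
print(w['attitude'])
"
```

```text
t16.95 pos [ 466.2 -112.    90.6] rpy [-1.7982e+02 -1.6000e-01  1.1315e+02] F [ 0.2 -0.2 -0.1] gap -0.1
delta [0.0023 0.003  0.0006] w [-0.0031 -0.0028 -0.0026]
[1.63729726e+02 1.23521448e-01 2.31262340e+01]
```

View pics/w24.png

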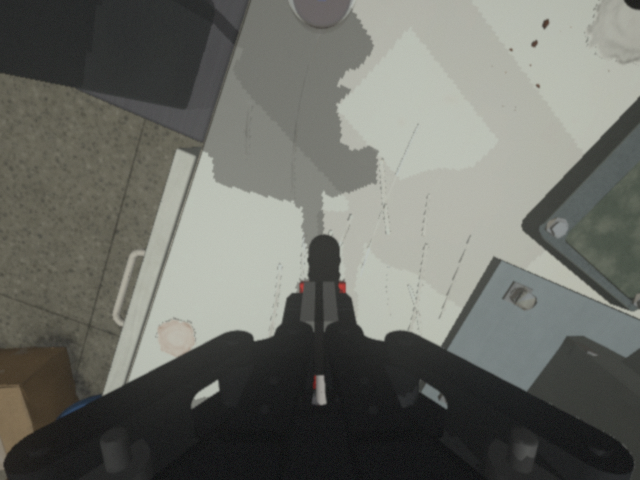

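View pics/s24c.png

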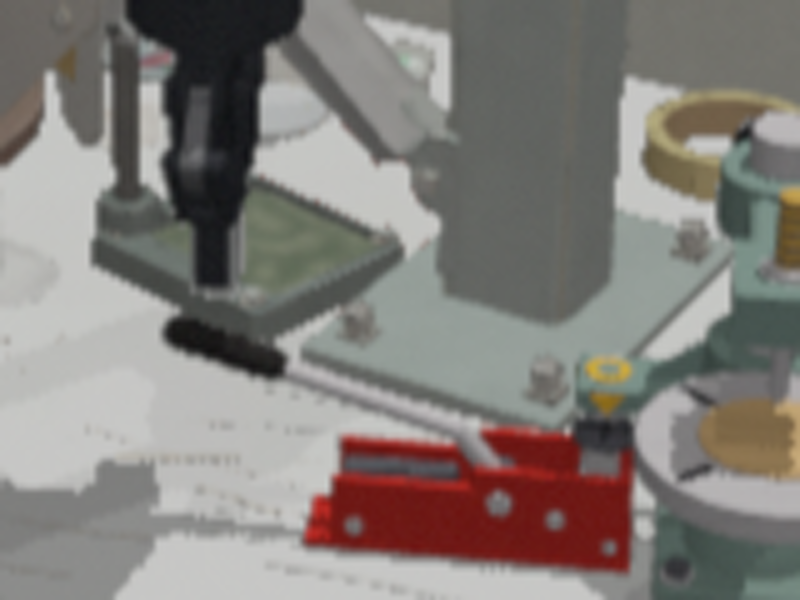

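Call:
jog_arm --pt "0 0.001 0.015 0 0 0 1" --pt "0 0.001 0.028 0 0 0 1" --pt "0 0.001 0.041 0 0 0 1" --pt "0 0.001 0.054 0 0 0 1" --pt "0 0.001 0.067 0 0 0 1"

```text
time: 17.47
tool_pos: [469.5, -111.7, 26.5]
tcp_rot: [179.9, 0.0, 113.2]
ft_force: [-1.5, 2.0, 3.1]
finger_gap: 0.0
```

```bash
python3 -c "
from h import *
go(468,-108.7,8,113.3)
s=snap('scene','s25');crop(s,'s25c',280,200,160,120,5)
"
```

```text
t17.47 pos [ 469.5 -111.7   26.5] rpy [1.7993e+02 3.0000e-02 1.1319e+02] F [-1.5  2.   3.1] gap 0.0
delta [ 0.0034 -0.0002  0.0185] w [ 0.0012  0.0006 -0.0019]
```

View pics/s25c.png

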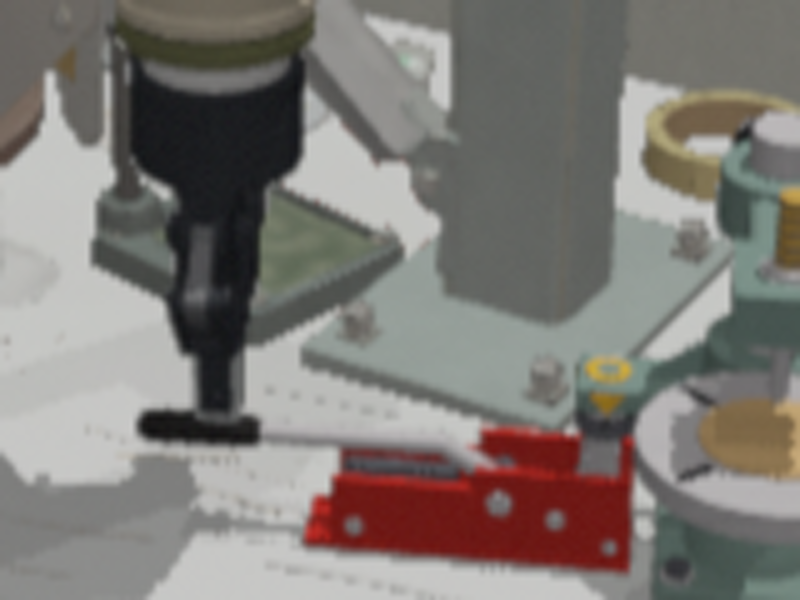

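Call:
jog_arm --pt "0.001 0 0.006 0 0 0 1" --pt "0.002 0 0.012 0 0 0 1" --pt "0.003 0 0.017 0 0 0 1" --pt "0.003 0 0.02 0 0 0 1"

```text
time: 17.85
tool_pos: [468.6, -109.5, 7.2]
tcp_rot: [179.9, 0.1, 113.2]
ft_force: [-5.1, 0.3, 19.6]
finger_gap: -0.0
```

```bash
python3 -c "
from h import *
go(468,-108.7,8,113.3)
s=snap('scene','s26');crop(s,'s26c',280,200,160,120,5)
"
```

```text
t17.85 pos [ 468.6 -109.5    7.2] rpy [1.7992e+02 1.2000e-01 1.1321e+02] F [-5.1  0.3 19.6] gap -0.0
delta [ 0.001  -0.0002 -0.0008] w [ 0.0014  0.0022 -0.0016]
```

View pics/s26c.png

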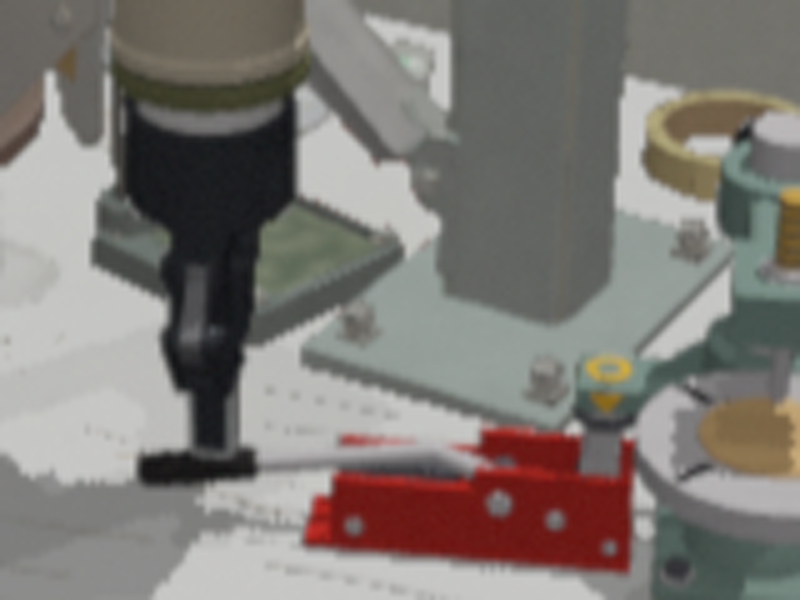

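Call:
jog_arm --pt "0 0 -0.015 0 0 0 1" --pt "0 0 -0.035 0 0 0 1" --pt "0 0 -0.055 0 0 0 1" --pt "0 0 -0.075 0 0 0 1" --pt "0 0 -0.085 0 0 0 1"

```text
time: 18.32
tool_pos: [469.1, -109.2, 94.1]
tcp_rot: [179.8, 0.2, 113.2]
ft_force: [0.6, -0.0, 0.0]
finger_gap: -0.1
```

Call:
jog_arm --pt "0 0 0 0 0 0 1" --pt "0 0 0 0 0 0 1" --pt "0 0 0 0 0 0 1"

```text
time: 18.57
tool_pos: [466.7, -108.5, 89.9]
tcp_rot: [-179.9, -0.1, 113.2]
ft_force: [-1.1, 0.4, -0.8]
finger_gap: -0.3
```

```bash
python3 -c "
from h import *
go(468,-108.7,90,113.3)
s=snap('scene','s27');crop(s,'s27c',280,200,160,120,5)
"
```

```text
t18.57 pos [ 466.7 -108.5   89.9] rpy [-1.7993e+02 -6.0000e-02  1.1320e+02] F [-1.1  0.4 -0.8] gap -0.3
delta [-0.0007  0.0011 -0.0001] w [-0.0012 -0.0011 -0.0017]
```

View pics/s27c.png

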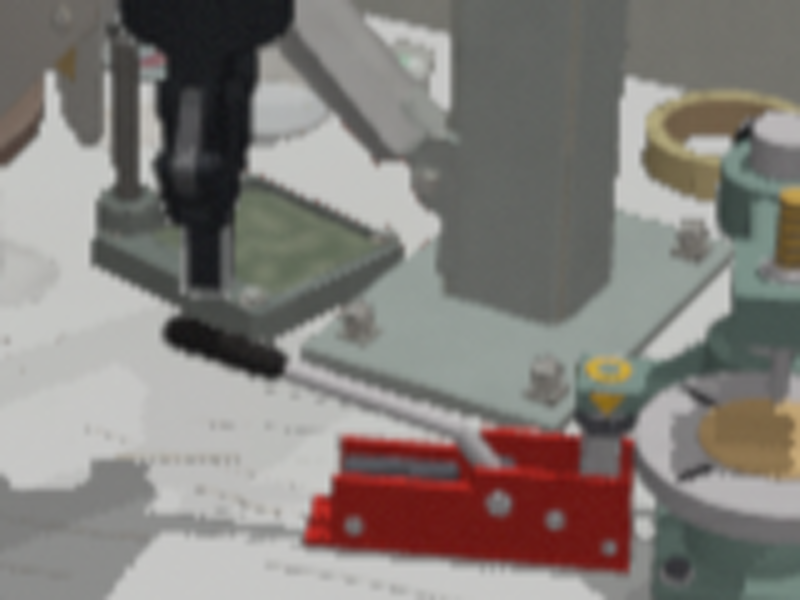

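Call:
jog_arm --pt "0 0.001 0.016 0 0 0 1" --pt "0 0.001 0.03 0 0 0 1" --pt "0 0.001 0.043 0 0 0 1" --pt "0 0.001 0.056 0 0 0 1" --pt "0 0.001 0.068 0 0 0 1"

```text
time: 19.03
tool_pos: [467.5, -107.3, 21.7]
tcp_rot: [-180.0, -0.1, 113.2]
ft_force: [-1.2, 6.3, 8.5]
finger_gap: -0.3
```

Call:
jog_arm --pt "0 0 0.006 0 0 0 1" --pt "0 0 0.011 0 0 0 1" --pt "0 0 0.015 0 0 0 1" --pt "0 0 0.016 0 0 0 1"

```text
time: 19.37
tool_pos: [467.2, -106.5, 6.4]
tcp_rot: [-179.9, -0.2, 113.2]
ft_force: [-7.9, 10.2, 21.9]
finger_gap: 0.1
```

```bash
python3 -c "
from h import *
go(468,-108.7,7,113.3)
s=snap('scene','s28');crop(s,'s28c',280,200,160,120,5)
"
```

```text
t19.37 pos [ 467.2 -106.5    6.4] rpy [-179.93   -0.24  113.21] F [-7.9 10.2 21.9] gap 0.1
delta [-0.0023 -0.0002 -0.0006] w [-0.0013 -0.0042 -0.0015]
```

View pics/s28c.png

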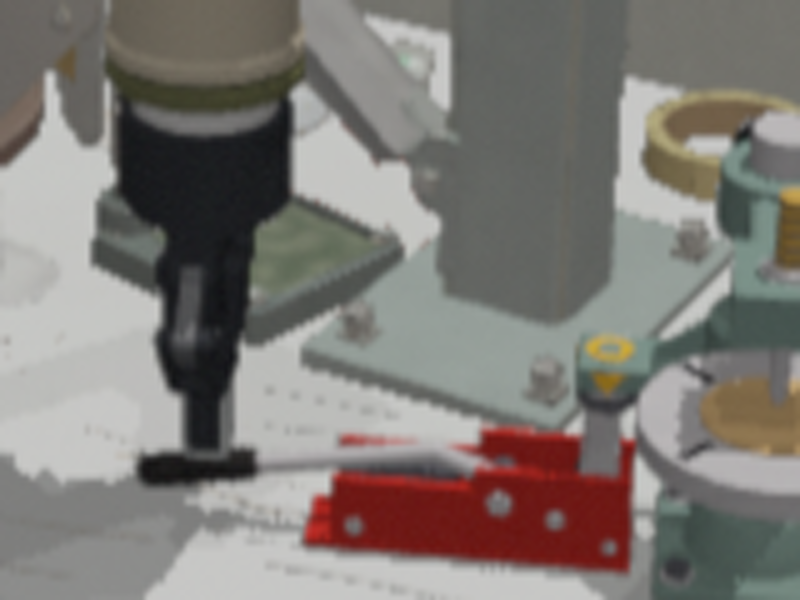

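Call:
jog_arm --pt "0 0 -0.015 0 0 0 1" --pt "0 0 -0.035 0 0 0 1" --pt "-0.003 0 -0.055 0 0 0 1" --pt "-0.006 0 -0.075 0 0 0 1" --pt "-0.006 0 -0.085 0 0 0 1"

```text
time: 19.83
tool_pos: [471.3, -114.4, 93.5]
tcp_rot: [180.0, 0.1, 113.2]
ft_force: [0.6, -0.5, 0.5]
finger_gap: 0.1
```

Call:
jog_arm --pt "0 0 0 0 0 0 1" --pt "0 0 0 0 0 0 1" --pt "0 0 0 0 0 0 1"

```text
time: 20.08
tool_pos: [469.6, -113.4, 90.3]
tcp_rot: [-179.9, -0.1, 113.2]
ft_force: [-0.4, -0.7, -0.6]
finger_gap: 0.3
```

```bash
python3 -c "
from h import *
go(469,-112,90,113.3)
s=snap('scene','s29');crop(s,'s29c',280,200,160,120,5)
w=snap('wrist','w29');crop(w,'w29c',260,200,120,120,5)
"
```

```text
t20.08 pos [ 469.6 -113.4   90.3] rpy [-1.7989e+02 -1.1000e-01  1.1321e+02] F [-0.4 -0.7 -0.6] gap 0.3
delta [0.0015 0.     0.0003] w [-0.002  -0.0019 -0.0016]
```

View pics/s29c.png

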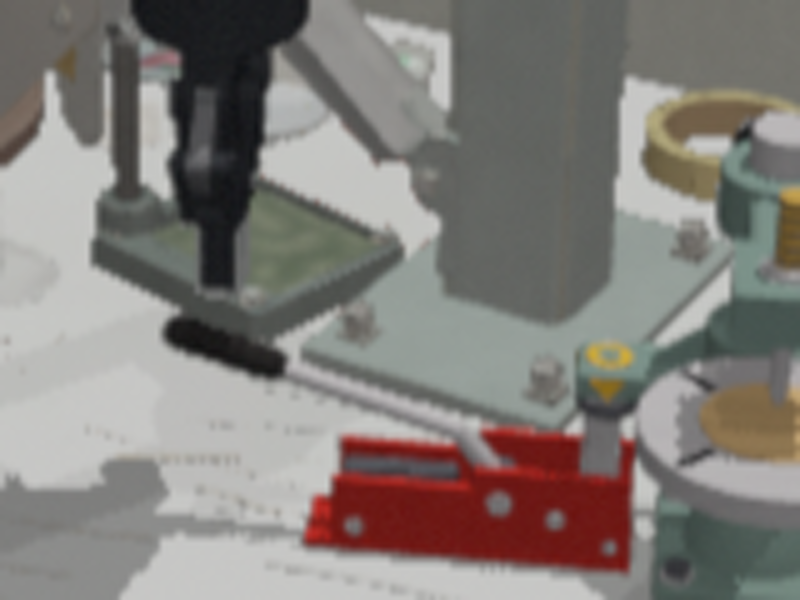

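View pics/w29c.png

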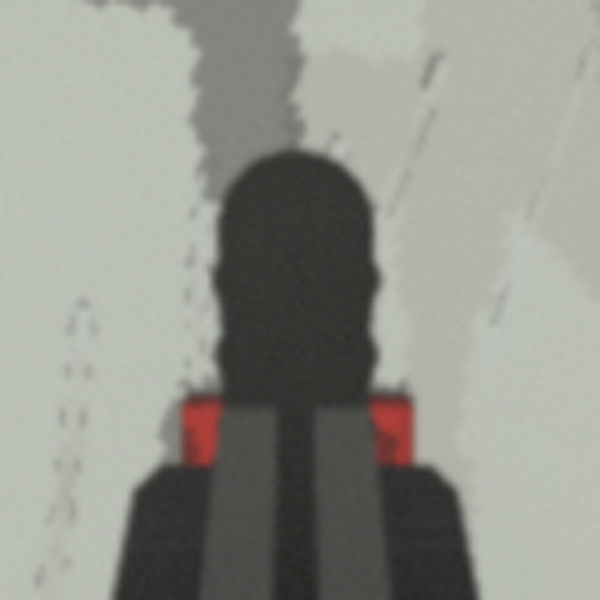

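Call:
jog_arm --pt "0 0 0.016 0 0 0 1" --pt "0.002 0 0.03 0 0 0 1" --pt "0.005 0 0.043 0 0 0 1" --pt "0.007 0 0.056 0 0 0 1" --pt "0.009 0 0.068 0 0 0 1"

```text
time: 20.6
tool_pos: [466.8, -104.6, 23.2]
tcp_rot: [-180.0, -0.1, 113.2]
ft_force: [-1.1, 2.5, 7.9]
finger_gap: 0.1
```

Call:
jog_arm --pt "0.001 0 0.006 0 0 0 1" --pt "0.001 0 0.011 0 0 0 1" --pt "0.001 0 0.015 0 0 0 1" --pt "0.001 0 0.016 0 0 0 1" --pt "0.001 0 0.016 0 0 0 1"

```text
time: 21.02
tool_pos: [466.2, -103.5, 7.5]
tcp_rot: [-180.0, -0.1, 113.2]
ft_force: [-1.4, 6.0, 8.0]
finger_gap: 0.0
```

```bash
python3 -c "
from h import *
go(468,-108.7,7,113.3)
s=snap('scene','s30');crop(s,'s30c',280,200,160,120,5);crop(s,'s30d',410,220,60,60,10)
"
```

```text
t21.02 pos [ 466.2 -103.5    7.5] rpy [-1.7997e+02 -1.4000e-01  1.1321e+02] F [-1.4  6.   8. ] gap 0.0
delta [-0.0055 -0.0004  0.0005] w [-0.0006 -0.0024 -0.0015]
```

View pics/s30c.png

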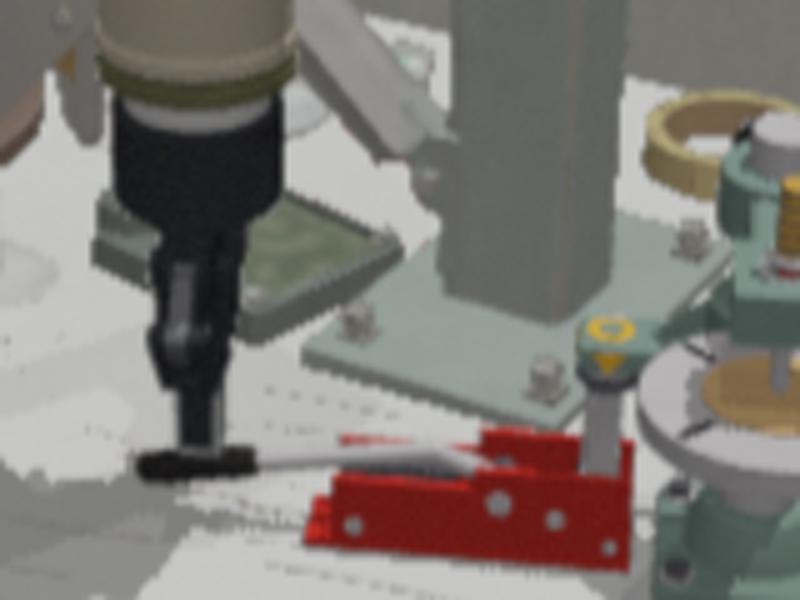

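View pics/s30d.png

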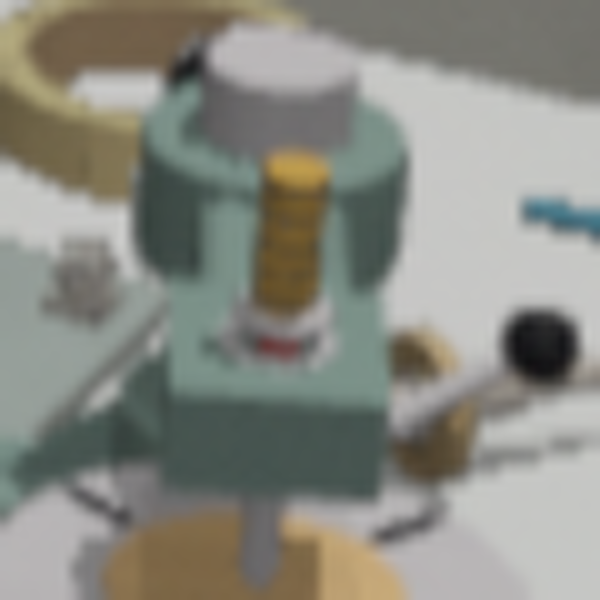

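Call:
jog_arm --pt "0 0 0.001 0 0 0 1" --pt "0 0 0.0015 0 0 0 1" --pt "0 0 0.0015 0 0 0 1" --pt "0 0 0.0015 0 0 0 1" --pt "0 0 0.0015 0 0 0 1"

```text
time: 21.48
tool_pos: [466.3, -103.4, 6.7]
tcp_rot: [-180.0, -0.1, 113.2]
ft_force: [-4.6, 6.9, 13.8]
finger_gap: 0.0
```

```bash
python3 -c "
from h import *
go(468,-108.7,7,113.3)
s=snap('scene','s31');crop(s,'s31d',420,225,50,50,12)
t=snap('top','t31')
def head(d):
    m=cv2.inRange(cv2.cvtColor(d['pixels'],cv2.COLOR_RGB2HSV),(14,120,70),(30,255,255));m[:225]=0;m[256:]=0;m[:,:430]=0;m[:,:][:,448:]=0
    n,l,st,c=cv2.connectedComponentsWithStats(m); i=1+st[1:,4].argmax(); return st[i],c[i]
a=head(load('s29'));b=head(s);print(a,b)
print('px/mm',proj(s,(481.3,-367.5,220))-proj(s,(481.3,-367.5,210)))
S=lambda z,dx=0:proj(s,(536.7,-270.2,z))
print('lug: px per 10mm',S(103)-S(93))
h=cv2.cvtColor(s['pixels'],cv2.COLOR_RGB2HSV);m=((h[...,0]<10)|(h[...,0]>170))&(h[...,1]>90);m=m[245:262,425:455];print(np.argwhere(m).mean(0)+[245,425] if m.any() else 0,m.sum(), m.any(1).sum())
"
```

```text
t21.48 pos [ 466.3 -103.4    6.7] rpy [-1.7997e+02 -1.4000e-01  1.1322e+02] F [-4.6  6.9 13.8] gap 0.0
delta [-0.0055 -0.0005 -0.0003] w [-0.0005 -0.0024 -0.0014]
(array([436, 238,   6,  15,  68], dtype=int32), array([438.32352941, 244.67647059])) (array([436, 236,   7,  14,  71], dtype=int32), array([438.70422535, 242.33802817]))
px/mm [ 0.43094463 -4.60597998]
lug: px per 10mm [ 0.24932659 -3.98947084]
[254. 437.] 3 1
```

View pics/s31d.png

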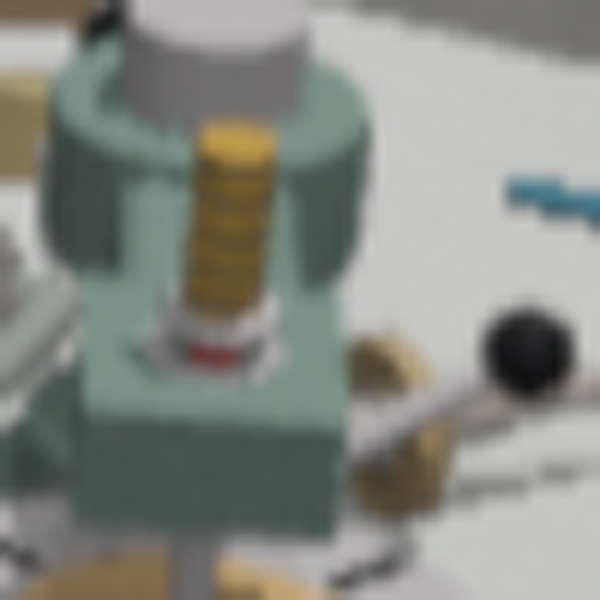

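```bash
python3 -c "
from h import *
from bench import r
a=load('top0')['pixels'];b=load('t31')['pixels']
for n,(x,y) in dict(gem=(289,274),can=(259,207),loupe_or=(408,180)).items():
    A=a[y-9:y+9,x-9:x+9].astype(int);B=b[y-9:y+9,x-9:x+9].astype(int);print(n,abs(A-B).mean())
print(r.sense()['ft_force'])
r.hand_in();print(r.sense()['ft_force'],r.sense()['time'])
"
```

```text
gem 25.343621399176953
can 2.4876543209876543
loupe_or 2.5082304526748973
[-5.50277259  7.57465381 13.50278328]
the job is handed in; nothing more can be done
the job is handed in; nothing more can be done
```

```bash
python3 -c "
from h import *
crop(load('t31'),'t31c',160,180,180,120,4)"
```

```text
(no output)
```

View pics/t31c.png

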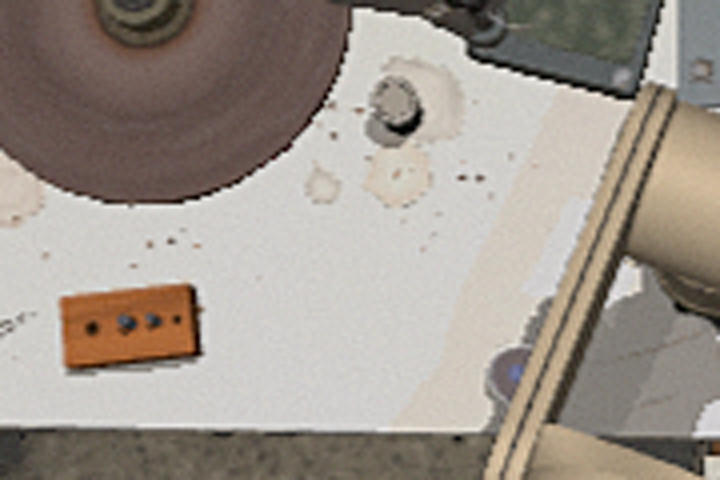

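The job is done and handed in at about 21.6 s; the hand-in gave no verdict. The gauge pin hangs in the bush and the jack stands under the lift lug. After three full strokes the arm is holding the handle down with about 13.5 N.

- **Band:** in the last scene picture the pin's head had risen 2.3 px, about 5.1 mm (3 to 8.5 mm wanted). Red shows under the collar with no bare shank visible, though the band is only a few pixels high in that picture.
- **Jack:** the saddle is within about 3 mm of the pad's centre. The scene view put it about 1 mm off and the wrist view 2.7 mm. The jack did not visibly move during the strokes, though the second one pushed it sideways with about 13 N.
- **Reported tool position:** the real fingertips are about 27 mm higher than the reported TCP. Because of this my first grasp closed just above the pin, without touching anything. I corrected for it from the pictures.
- **Bystanders:** my picture comparison flagged the gem box, because the arm partly covers it in the last top view; it appears in its old place. The film can shows no change. I did not identify the loupe clearly, and no move came close to where I think it lies.

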